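# Match the wing-latch covers to their terminal housings and lock them

### The arm

A 6-joint arm with a two-finger parallel gripper is mounted at the origin on a cart in front of the work surface, level with it; the furniture and walls round the work are solid. World frame = base frame: x ahead of the robot, y to its left, z up, the work surface at z = 0. Lengths are in m, angles in rad, forces in N, time in s.
With the tool pointing down it reaches from about 0.35 to 0.925 m from the base axis. Payload 6.4 kg.
Tool frame: the origin (TCP) lies midway between the tips of the shut fingers; the grasp point (between the pads) lies 19 mm behind it (arm.pinch_z is the distance from the TCP to the grasp point, in m); z points along the fingers, y is the line along which they close (so a half turn about z gives the same grasp; the last joint's range is limited). The gripper opens to 94 mm and grips with 3 to 60 N. Pads are 16 mm wide; open, the fingers measure 119 mm over their backs; the gripper's body (75 mm by 177 mm) begins 78 mm behind the grasp point.
Start: joints at [1.026, 0.245, 1.558, -0, 1.339, -0.174], TCP at [0.236, 0.606, 0.205] pointing down, gripper open.
Joint ranges: [-3.13, 3.13], [-1.02, 2.26], [0.13, 2.54], [-0.95, 4.09], [0.21, 2.88], [-2.74, 2.74]. Speed limits (rad/s): [2.57, 2.57, 3.14, 3.14, 3.14, 3.14].

### API

Orientations are given as a unit quaternion [x, y, z, w].
In Python, from rig import arm, imaging gives the robot as it stands.
- The arm moves only by the tool move_arm, never from a script. Its argument "increments" is a list of rows, each an object of numbers: "dx", "dy", "dz": the shift along the tool's x, y, z normalised to -1 to 1, where 1 is 1 m; "rx", "ry", "rz": the turn, a rotation vector about the tool's x, y, z normalised to -1 to 1, where 1 is pi/2 rad. In form: [{"dx": .., "dy": .., "dz": .., "rx": .., "ry": .., "rz": ..}, ...]. A call has 1 to 20 rows; each row is the pose to reach, as a shift and turn from the pose commanded when the call began, along the tool's axes at that moment; what a row does not reach only later rows make up. A row lasts 1/12 s, in which the tool goes at most 41.7 mm and 7.16 degrees, less where a joint would pass 70% of its speed; a pose out of reach is approached as far as the arm can. A call with a number of a shift or a turn outside -1 to 1 is refused whole. A call with a gripper value outside its range is refused whole. "claw" is the opening, from 0 (shut) to 1 (fully open), set as the call begins (left out, the last holds). The fingers move at their own pace and stop on an object; "force" is the grip in N (left out, the last holds). Time passes only in rows, so rows that repeat a pose let the fingers close. It gives the time, the measured TCP pose, the force, the opening and the grip force at its end, in the units of the state.
- arm.get_obs(): the state, without advancing time (a new reading comes with each control period).
- imaging.grab_frame(name): name is "scene" or "top" or "wrist"; returns the picture (384x512x3 uint8, blue, green, red); there is no depth.
- imaging.camera_info(name): a dict with "intrinsics" (3x3 intrinsics, pixels), "R" (3x3) and "t" (3): a world point X has camera coordinates R X + t. Camera axes: x right, y down, z forward; pixel columns grow to the right and rows downward; lengths in m; the calibration is good to about 2 mm. The wrist camera is an equidistant fisheye: a pixel r from the principal point sees the ray r / f radians off the axis. A picture is of the moment at which its call begins: read the wrist's pose just before it. camera_info takes no time and is no camera call; for the wrist camera it gives the pose at the moment of the call.
- arm.hand_in(): hands the job in; it is judged then, once.
Trained networks look in the newest picture that a camera, given by its name, has taken for a name from the list of things; names that differ only in an ending like _2 or _b are one class to them, and where a whole thing is asked for, a point or a joint stands for the part that bears it (a point fixed in the world has none). Each returns a list of dicts, best first, with "p" (0 to 1); they miss things now and then, are a little off and sometimes report something else, mostly with a low value. They report only what shows in the picture. A call takes as long as a camera call. They do not tell look-alikes from the thing itself.
- imaging.masks_of(camera, label): "pixels" (384x512 bool, what is visible of it) and "rect" ([left, top, width, height] in pixels, round what is visible of it).
The state is a dict: "t": time; "joint_pos": joint angles; "qvel": joint speeds; "tau": joint torques, N m; "position": TCP position; "orientation": TCP orientation; "wrist_force": force on the tool from outside, world axes, zero at the start; "moment": the same for the moment, N m; "opening": finger opening in m; "grip_force": force on a finger pad.
Only numpy, scipy, OpenCV 4.12 (cv2) and the standard library are available. Lean on these libraries where they do the work, as an engineer would, in place of code of your own. Each camera call takes 0.05 s, during which the arm holds its last target. There are 200 camera calls.

### The job

Close the two open terminal housings: give each the blue cover that fits it, pushed down all the way, and lock it by turning its black wing a quarter turn clockwise until it stops. The cover for the long housing is standing on edge in the wooden drying rack, so first take it out and lay it down flat on the bench, wing up, let go of it, then take it again by the wing to put it on. Leave the square spare cover standing in the rack, and do not disturb the screwdriver or the roll of masking tape.

Things in the scene. Friction and masses are not known exactly. Their poses are not given: they have to be found in the camera images.
- housing_long: Open cast-metal box (terminal housing), screwed to the bench, 110 x 70 mm outside, 52 mm high, two black cable glands sticking out 18 mm from the +x end at 18 mm height. Four screw lugs stand 14 mm out along the two long sides at the bench. Origin: centre of its underside on the bench; x along the long side, z up.
- housing_long_rim (a point): Centre of the rim of the long housing, 52 mm above the bench. A seated cover's top rests on the rim and its origin lies 14 mm below this point.
- housing_short: Open cast-metal box (terminal housing), screwed to the bench, 80 x 50 mm outside, 52 mm high, one black cable gland sticking out 18 mm from the +x end at 18 mm height. Four screw lugs stand 14 mm out along the two long sides at the bench. Origin: centre of its underside on the bench; x along the long side, z up.
- housing_short_rim (a point): Centre of the rim of the short housing, 52 mm above the bench. A seated cover's top rests on the rim and its origin lies 14 mm below this point.
- cover_long: Blue metal cover (upside-down tray), 124 x 84 x 18 mm: 4 mm top, 14 mm deep skirt 5 mm thick (inside 114 x 74 mm), black wing latch on its middle; lies flat on its skirt. Origin: centre of the open side, at the rim; x along 124 mm, y along 84 mm, z out of the top. 0.23 kg. Starts on its 124 mm edge in the rack, wing towards the rack's +y, upper edge 100 mm above the bench.
- cover_long_grip (a point): Grip point on the wing of the long cover, on its axis, 36 mm above the cover's origin. The tab is an upright bar 32 mm long, 9 mm thick, from 25 to 41 mm above the cover's origin. x along the tab (turns with it), y across it, z as the cover's.
- cover_long_wing (a joint): Turn of the long cover's wing, rad: 0 = tab along the cover's x (open), pi/2 = along its y (locked, end stop). Grows clockwise seen on the cover's top. Friction 0.06 N m holds it; starts 0 to 0.3. The cover goes on with the wing below 0.4; locked, the bar under it lies below ledges in the housing.
- cover_short: Blue metal cover (upside-down tray), 94 x 64 x 18 mm: 4 mm top, 14 mm deep skirt 5 mm thick (inside 84 x 54 mm), black wing latch on its middle; lies flat on its skirt. Origin: centre of the open side, at the rim; x along 94 mm, y along 64 mm, z out of the top. 0.16 kg. Starts flat on the bench, wing up.
- cover_short_grip (a point): Grip point on the wing of the short cover, on its axis, 36 mm above the cover's origin. The tab is an upright bar 32 mm long, 9 mm thick, from 25 to 41 mm above the cover's origin. x along the tab (turns with it), y across it, z as the cover's.
- cover_short_wing (a joint): Turn of the short cover's wing, rad: 0 = tab along the cover's x (open), pi/2 = along its y (locked, end stop). Grows clockwise seen on the cover's top. Friction 0.06 N m holds it; starts 0 to 0.3. The cover goes on with the wing below 0.4; locked, the bar under it lies below ledges in the housing.
- cover_spare: The spare: a square blue cover of the same make, 84 x 84 x 18 mm, with the same black wing; it fits neither housing. Stands on edge in the rack's other slot. Origin and axes as for the other covers.
- rack: Fixed drying rack: pale wooden board 150 (x) x 165 (y) x 16 mm with 8 mm dowel posts, tops at 66 mm. Two slots along x, 23 mm clear between posts at x = -34 and +34 mm: the long cover's at y = -40 mm, the spare's at y = +45 mm. Origin: centre of its underside. The bench from its -y side to the housings is clear (at least 11 cm) for laying a cover down.
- screwdriver: Bystander: short blue-handled screwdriver, 189 mm long, 26 mm thick, lying on the bench beyond the work. Origin: under its centre; its length is along its y.
- masking_tape: Bystander: roll of cream masking tape lying flat, 94 mm across, 25 mm high. Origin: centre of its underside.
Things that resemble listed ones, but are neither listed nor needed, are in the scene too. Leave any red look-alike of the housing_short alone.

How it is judged:
By the outcome, as a careful person would: the job done as asked, in the order asked, and still so for the second after the job is handed in, with the robot touching nothing.
It also fails if it takes over 72 s, if anything falls off the work surface, if the arm or the gripper's body presses on something with over 40 N, if the wrist force passes 120 N, or if a joint passes its speed limit or range.

## Working session

There is one attempt and no reset: what is moved stays moved. The work goes in short steps, Python scripts to look and compute and a tool call to move; the robot and the scene stay as the last step left them, time stands still between calls to the robot, and variables do not carry over. Pictures are saved under pics/ and viewed, at most 10 in all, crops included, and the job is handed in when it is done.

Besides the shell and the picture viewer there is one more tool, called after ">>>" as name(argument=value, ...) on one line, values as JSON. move_arm: Moves the arm, as the interface text tells. Its arguments: {"type":"object","properties":{"increments":{"type":"array"},"claw":{"type":"number"},"force":{"type":"number"}},"required":["increments"]}

```bash
ls; mkdir -p pics; python3 - <<'E'
from rig import arm, imaging
import cv2,numpy as np
o=arm.get_obs();print({k:np.round(v,3) for k,v in o.items()}, arm.pinch_z)
for c in ("scene","top"):
    f=imaging.grab_frame(c);cv2.imwrite(f"pics/{c}0.png",cv2.resize(f,(768,576)))
    ci=imaging.camera_info(c);print(c,np.round(ci["intrinsics"],1).tolist(),np.round(ci["R"],3).tolist(),np.round(ci["t"],3), np.round(-ci["R"].T@ci["t"],3))
E
```

```text
pics
{'t': np.float64(0.0), 'joint_pos': array([ 1.026,  0.246,  1.559, -0.   ,  1.339, -0.174]), 'qvel': array([ 0.001, -0.001, -0.001,  0.003, -0.001, -0.   ]), 'tau': array([ 1.0000e-03, -4.1582e+01, -3.1461e+01,  6.9000e-02,  3.3000e-02,
       -0.0000e+00]), 'position': array([0.235, 0.605, 0.204]), 'orientation': array([ 0.184,  0.983, -0.001, -0.   ]), 'wrist_force': array([-0.603, -0.355,  0.974]), 'moment': array([0.021, 0.045, 0.013]), 'grip_force': np.float64(0.0), 'opening': np.float64(0.094)} 0.0188
scene [[436.1, 0.0, 254.0], [0.0, 436.1, 191.7], [0.0, 0.0, 1.0]] [[0.422, -0.906, 0.009], [-0.695, -0.33, -0.639], [0.582, 0.264, -0.769]] [-0.229  0.441  1.126] [-0.252 -0.359  1.15 ]
top [[413.5, 0.0, 260.6], [0.0, 413.5, 192.2], [0.0, 0.0, 1.0]] [[0.023, -1.0, 0.003], [-0.997, -0.023, -0.08], [0.08, -0.001, -0.997]] [0.015 0.59  1.291] [0.484 0.03  1.334]
```

View pics/top0.png

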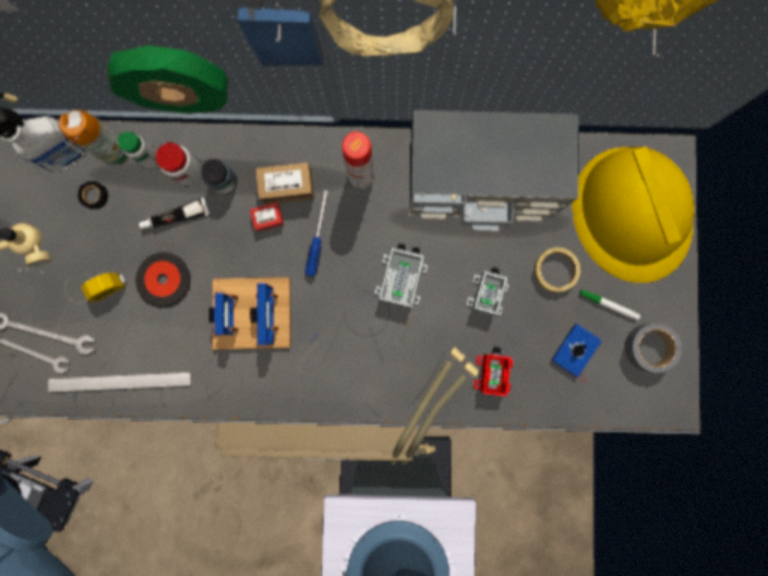

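View pics/scene0.png

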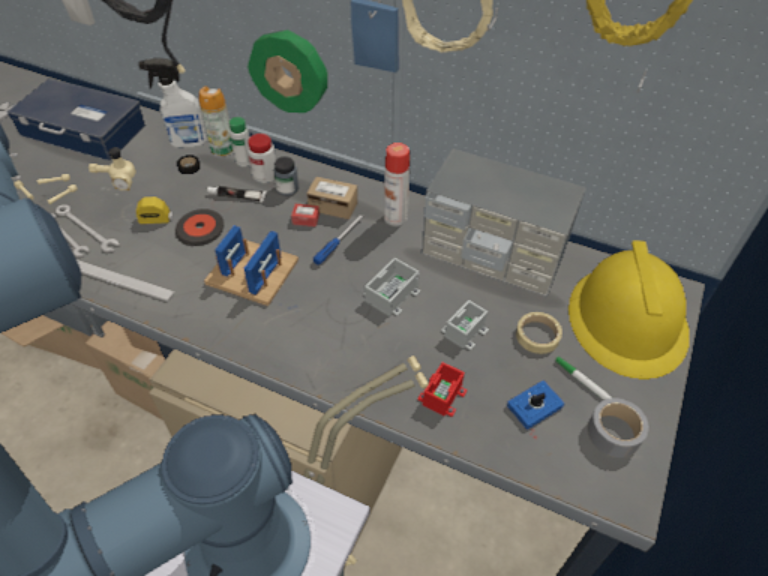

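The top view shows the rack at about (250,315), with the spare on the left and the long cover on the right at (264,315), its wing to the left. The grey long housing is at (402,278), the short housing at (490,292) and the flat cover at (577,350). The red look-alike is at (495,375) and the screwdriver at (315,240). Next I'll measure coarsely with masks.

```bash
cat > h.py <<'E'
from rig import arm, imaging
import cv2, numpy as np
from scipy.spatial.transform import Rotation as Ro
def ray(cam,uv,ci=None):
    ci=ci or imaging.camera_info(cam);K=np.array(ci["intrinsics"]);R=np.array(ci["R"]);t=np.array(ci["t"])
    uv=np.atleast_2d(np.asarray(uv,float));x=(uv-K[:2,2])/[K[0,0],K[1,1]]
    if cam=="wrist":
        th=np.linalg.norm(x,axis=1,keepdims=True);d=np.c_[x/np.maximum(th,1e-9)*np.sin(th),np.cos(th)]
    else: d=np.c_[x,np.ones(len(x))]
    return -R.T@t, d@R
def at_z(cam,uv,z,ci=None):
    c,d=ray(cam,uv,ci);return c+d*((z-c[2])/d[:,2:])
def proj(cam,X,ci=None):
    ci=ci or imaging.camera_info(cam);K=np.array(ci["intrinsics"])
    p=np.atleast_2d(X)@np.array(ci["R"]).T+np.array(ci["t"])
    if cam=="wrist":
        n=np.linalg.norm(p[:,:2],axis=1);th=np.arctan2(n,p[:,2]);x=p[:,:2]/n[:,None]*th[:,None]
    else: x=p[:,:2]/p[:,2:]
    return x*[K[0,0],K[1,1]]+K[:2,2]
def show(o=None):
    o=o or arm.get_obs();R=Ro.from_quat(o["orientation"]).as_matrix()
    print("t%.2f"%o["t"],"q",np.round(o["joint_pos"],3),"p",np.round(o["position"],4),"ax",np.round(R.T,3).tolist(),"F",np.round(o["wrist_force"],1),"op %.4f g %.1f"%(o["opening"],o["grip_force"]))
def inc(P,R,o=None):
    "increment in tool axes from the present measured pose to P,R(matrix)"
    o=o or arm.get_obs();R0=Ro.from_quat(o["orientation"])
    d=R0.inv().apply(np.array(P)-o["position"]);r=(R0.inv()*Ro.from_matrix(R)).as_rotvec()/(np.pi/2)
    print("d",np.round(d,4),"r",np.round(r,4))
E
python3 - <<'E'
from h import *
for lab,z in [("housing_long",.052),("housing_short",.052),("cover_short",.018),("cover_long",.1),("rack",.016),("screwdriver",.013),("masking_tape",.025),("cover_short_wing",.041)]:
    imaging.grab_frame("top") if lab=="housing_long" else 0
    for m in imaging.masks_of("top",lab)[:3]:
        c=cv2.findContours(m["pixels"].astype(np.uint8),0,1)[0];c=max(c,key=cv2.contourArea)
        (cx,cy),s,a=cv2.minAreaRect(c);b=at_z("top",cv2.boxPoints(((cx,cy),s,a)),z)
        print(lab,round(m["p"],2),m["rect"],"c",np.round(b.mean(0)[:2],3),"sz",np.round([np.linalg.norm(b[0]-b[1]),np.linalg.norm(b[1]-b[2])],3),"dir",np.round(np.degrees(np.arctan2(*(b[1]-b[0])[[1,0]])),1))
E
```

```text
housing_long 0.68 [247.5, 162.5, 36.7, 44.1] c [0.615 0.007] sz [0.13  0.096] dir -13.8
housing_long 0.61 [139.6, 183.7, 58.2, 50.7] c [0.53  0.316] sz [0.164 0.146] dir -86.7
housing_short 0.92 [313.5, 177.6, 26.3, 33.4] c [ 0.588 -0.172] sz [0.096 0.076] dir -14.1
housing_short 0.68 [315.2, 231.6, 27.4, 31.6] c [ 0.422 -0.184] sz [0.095 0.075] dir -2.9
cover_short 0.86 [367.9, 217.9, 32.8, 34.8] c [ 0.468 -0.365] sz [0.095 0.07 ] dir -33.3
cover_long 0.57 [168.6, 186.6, 17.4, 43.7] c [0.527 0.283] sz [0.042 0.119] dir -88.7
rack 0.83 [140.6, 185.9, 56.5, 49.0] c [0.528 0.326] sz [0.166 0.156] dir -88.7
screwdriver 0.55 [204.5, 143.0, 13.2, 41.8] c [0.66  0.197] sz [0.089 0.024] dir -7.5
masking_tape 0.87 [355.8, 163.9, 30.9, 28.5] c [ 0.637 -0.322] sz [0.096 0.09 ] dir -88.6
masking_tape 0.15 [315.1, 182.5, 25.8, 27.7] c [ 0.589 -0.177] sz [0.1   0.077] dir -10.5
cover_short_wing 0.38 [383.8, 229.4, 5.1, 6.8] c [ 0.468 -0.361] sz [0.025 0.022] dir -88.7
```

>>> move_arm(increments=[{"dx":-0.39,"dy":-0.19,"dz":-0.05,"rz":-0.25},{"dx":-0.39,"dy":-0.19,"dz":-0.05,"rz":-0.25},{"dx":-0.39,"dy":-0.19,"dz":-0.05,"rz":-0.25},{"dx":-0.39,"dy":-0.19,"dz":-0.05,"rz":-0.25},{"dx":-0.39,"dy":-0.19,"dz":-0.05,"rz":-0.25},{"dx":-0.39,"dy":-0.19,"dz":-0.05,"rz":-0.25},{"dx":-0.39,"dy":-0.19,"dz":-0.05,"rz":-0.25},{"dx":-0.39,"dy":-0.19,"dz":-0.05,"rz":-0.25},{"dx":-0.39,"dy":-0.19,"dz":-0.05,"rz":-0.25},{"dx":-0.39,"dy":-0.19,"dz":-0.05,"rz":-0.25},{"dx":-0.39,"dy":-0.19,"dz":-0.05,"rz":-0.25},{"dx":-0.39,"dy":-0.19,"dz":-0.05,"rz":-0.25},{"dx":-0.39,"dy":-0.19,"dz":-0.05,"rz":-0.25}])

```text
$.increments[0]: bad value
```

```bash
python3 - <<'E'
from h import *
show()
ci=imaging.camera_info("wrist");print(np.round(ci["intrinsics"],1).tolist(),"cam",np.round(-ci["R"].T@ci["t"],3),"R",np.round(ci["R"],2).tolist())
f=imaging.grab_frame("wrist");cv2.imwrite("pics/w1.png",cv2.resize(f,(768,576)))
for l in ("cover_long","cover_spare","rack"):
  for m in imaging.masks_of("wrist",l)[:2]:
    print(l,m["p"],m["rect"])
E
```

```text
t0.55 q [ 1.026  0.245  1.558  0.     1.339 -0.174] p [0.2355 0.6058 0.2054] ax [[-0.932, 0.362, 0.0], [0.362, 0.932, -0.0], [-0.0, -0.0, -1.0]] F [-0.5 -0.6 -0.4] op 0.0939 g 0.0
[[297.3, 0.0, 252.1], [0.0, 297.3, 191.8], [0.0, 0.0, 1.0]] cam [0.158 0.636 0.386] R [[0.36, 0.93, -0.0], [0.89, -0.35, 0.28], [0.26, -0.1, -0.96]]
cover_long 0.66 [134.3, 347.1, 15.7, 13.7]
cover_spare 0.53 [169.7, 352.9, 25.0, 13.7]
rack 0.59 [139.0, 326.5, 85.3, 46.9]
```

View pics/w1.png

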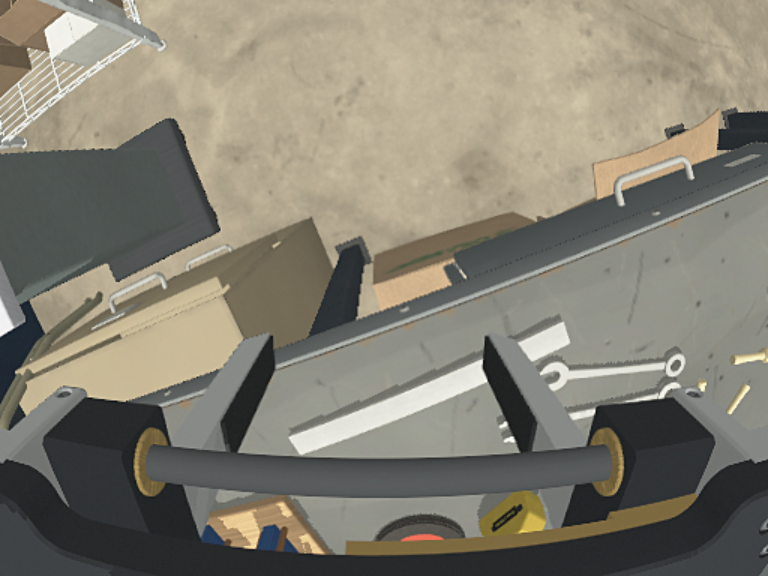

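The call was refused; the rows probably need all six keys.

>>> move_arm(increments=[{"dx":-0.39,"dy":-0.19,"dz":-0.05,"rx":0,"ry":0,"rz":-0.25},{"dx":-0.39,"dy":-0.19,"dz":-0.05,"rx":0,"ry":0,"rz":-0.25},{"dx":-0.39,"dy":-0.19,"dz":-0.05,"rx":0,"ry":0,"rz":-0.25},{"dx":-0.39,"dy":-0.19,"dz":-0.05,"rx":0,"ry":0,"rz":-0.25},{"dx":-0.39,"dy":-0.19,"dz":-0.05,"rx":0,"ry":0,"rz":-0.25},{"dx":-0.39,"dy":-0.19,"dz":-0.05,"rx":0,"ry":0,"rz":-0.25},{"dx":-0.39,"dy":-0.19,"dz":-0.05,"rx":0,"ry":0,"rz":-0.25},{"dx":-0.39,"dy":-0.19,"dz":-0.05,"rx":0,"ry":0,"rz":-0.25},{"dx":-0.39,"dy":-0.19,"dz":-0.05,"rx":0,"ry":0,"rz":-0.25},{"dx":-0.39,"dy":-0.19,"dz":-0.05,"rx":0,"ry":0,"rz":-0.25},{"dx":-0.39,"dy":-0.19,"dz":-0.05,"rx":0,"ry":0,"rz":-0.25},{"dx":-0.39,"dy":-0.19,"dz":-0.05,"rx":0,"ry":0,"rz":-0.25},{"dx":-0.39,"dy":-0.19,"dz":-0.05,"rx":0,"ry":0,"rz":-0.25}])

```text
t: 1.83
position: [0.5308, 0.2866, 0.2555]
orientation: [-0.01, 1.0, 0.0, -0.0]
wrist_force: [-0.4, -0.7, -0.5]
opening: 0.0941
grip_force: 0.0
```

```bash
python3 - <<'E'
from h import *
show()
ci=imaging.camera_info("wrist");f=imaging.grab_frame("wrist");cv2.imwrite("pics/w2.png",cv2.resize(f,(768,576)))
np.savez("w2.npz",R=ci["R"],t=ci["t"],intrinsics=ci["intrinsics"])
for l in ("cover_long","cover_spare","rack"):
  for m in imaging.masks_of("wrist",l)[:2]:
    print(l,m["p"],m["rect"])
E
```

```text
t1.83 q [ 0.307  0.099  1.631  0.     1.411 -1.283] p [0.5308 0.2866 0.2555] ax [[-1.0, -0.019, 0.0], [-0.019, 1.0, 0.0], [-0.0, 0.0, -1.0]] F [-0.4 -0.7 -0.5] op 0.0941 g 0.0
cover_long 0.88 [241.2, 121.3, 34.8, 103.6]
cover_spare 0.57 [306.3, 136.3, 31.8, 75.7]
rack 0.66 [218.2, 110.1, 118.3, 107.3]
```

View pics/w2.png

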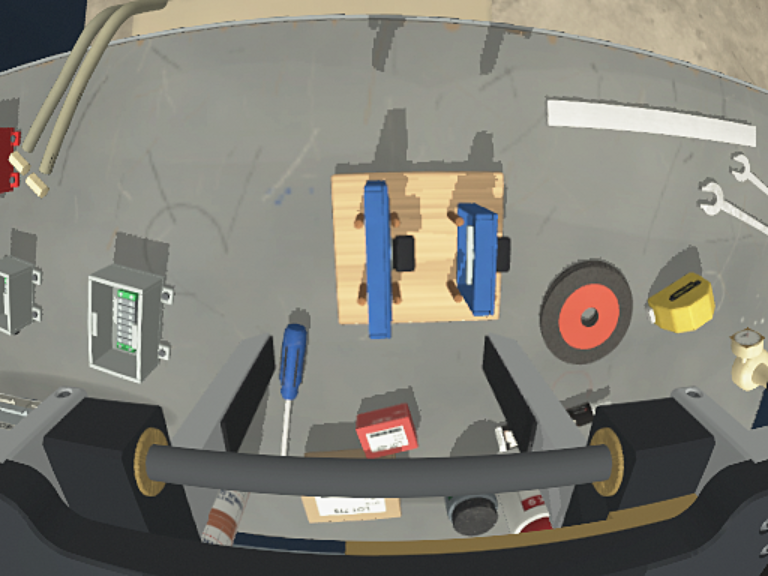

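The wrist view shows the long cover's upper edge as a strip from (376,185) to (380,335), with the wing on its right at (404,253). The housing is at (125,322) and the screwdriver at (292,360).

```bash
python3 - <<'E'
from h import *
f=cv2.resize(cv2.imread("pics/w2.png"),(512,384),interpolation=cv2.INTER_AREA)
ci=dict(np.load("w2.npz"))
m=((f[...,0].astype(int)-f[...,2]>50)&(f[...,0]>90));m[:,:225]=0;m[:,290:]=0;m[:115]=0;m[230:]=0
v,u=np.nonzero(m)
for a in range(118,230,12):
    uu=u[v==a]
    if len(uu):
        p=at_z("wrist",[[uu.min()-.5,a],[uu.max()+.5,a]],.1,ci);print(a,uu.min(),uu.max(),np.round(p[:,:2],4).tolist())
c=u[(u<262)];print("rows",v[u<262].min(),v[u<262].max(),np.round(at_z("wrist",[[250,v[u<262].min()-.5],[253,v[u<262].max()+.5]],.1,ci),4).tolist())
# wing
g=(f.max(2)<60);g[:,:255]=0;g[:,285:]=0;g[:150]=0;g[190:]=0
vv,uu=np.nonzero(g);print("wing px",uu.min(),uu.max(),vv.min(),vv.max(),np.round(at_z("wrist",[[uu.min(),vv.min()],[uu.max(),vv.max()]],.06,ci),4).tolist())
E
```

```text
130 243 257 [[0.4749, 0.2752], [0.4746, 0.2921]]
142 243 258 [[0.4886, 0.2754], [0.4883, 0.2935]]
154 244 259 [[0.5024, 0.2767], [0.5021, 0.295]]
166 244 260 [[0.5164, 0.2769], [0.516, 0.2965]]
178 245 259 [[0.5306, 0.2783], [0.5303, 0.2957]]
190 245 259 [[0.5452, 0.2785], [0.5448, 0.2961]]
202 246 260 [[0.56, 0.2798], [0.5596, 0.2977]]
214 246 259 [[0.5753, 0.28], [0.5749, 0.2969]]
rows 121 225 [[0.464, 0.2835, 0.1], [0.5902, 0.2894, 0.1]]
wing px 262 275 157 180 [[0.5123, 0.2994, 0.06], [0.5424, 0.3172, 0.06]]
```

>>> move_arm(increments=[{"dx":0.004,"dy":0,"dz":0.04,"rx":0,"ry":0,"rz":-0.013},{"dx":0.004,"dy":0,"dz":0.08,"rx":0,"ry":0,"rz":-0.013},{"dx":0.004,"dy":0,"dz":0.12,"rx":0,"ry":0,"rz":-0.013},{"dx":0.004,"dy":0,"dz":0.15,"rx":0,"ry":0,"rz":-0.013},{"dx":0.004,"dy":0,"dz":0.17,"rx":0,"ry":0,"rz":-0.013},{"dx":0.004,"dy":0,"dz":0.1765,"rx":0,"ry":0,"rz":-0.013},{"dx":0.004,"dy":0,"dz":0.1765,"rx":0,"ry":0,"rz":-0.013}], claw=0.5, force=30)

```text
t: 2.62
position: [0.5241, 0.2878, 0.077]
orientation: [-0.022, 1.0, -0.001, -0.002]
wrist_force: [0.5, 0.6, -0.5]
opening: 0.0503
grip_force: 0.0
```

```bash
python3 -c "
from h import *
show()"
```

```text
t2.62 q [ 0.313  0.275  1.774  0.     1.097 -1.302] p [0.5241 0.2878 0.077 ] ax [[-0.999, -0.044, 0.004], [-0.044, 0.999, -0.001], [-0.004, -0.001, -1.0]] F [ 0.5  0.6 -0.5] op 0.0503 g 0.0
```

>>> move_arm(increments=[{"dx":0,"dy":0,"dz":0,"rx":0,"ry":0,"rz":0},{"dx":0,"dy":0,"dz":0,"rx":0,"ry":0,"rz":0},{"dx":0,"dy":0,"dz":0,"rx":0,"ry":0,"rz":0},{"dx":0,"dy":0,"dz":0,"rx":0,"ry":0,"rz":0},{"dx":0,"dy":0,"dz":0,"rx":0,"ry":0,"rz":0},{"dx":0,"dy":0,"dz":0,"rx":0,"ry":0,"rz":0}], claw=0, force=45)

```text
t: 3.12
position: [0.5269, 0.2877, 0.0801]
orientation: [-0.021, 1.0, 0.001, 0.001]
wrist_force: [-0.4, 0.9, 3.0]
opening: 0.0171
grip_force: 45.0
```

>>> move_arm(increments=[{"dx":0,"dy":0,"dz":-0.02,"rx":0,"ry":0,"rz":0},{"dx":0,"dy":0,"dz":-0.05,"rx":0,"ry":0,"rz":0},{"dx":0,"dy":0,"dz":-0.08,"rx":0,"ry":0,"rz":0},{"dx":0,"dy":0,"dz":-0.12,"rx":0,"ry":0,"rz":0},{"dx":0,"dy":0,"dz":-0.16,"rx":0,"ry":0,"rz":0},{"dx":0,"dy":0,"dz":-0.18,"rx":0,"ry":0,"rz":0},{"dx":0,"dy":0,"dz":-0.18,"rx":0,"ry":0,"rz":0}])

```text
t: 3.7
position: [0.5288, 0.2882, 0.2654]
orientation: [-0.021, 1.0, 0.001, 0.005]
wrist_force: [0.7, 0.4, -1.8]
opening: 0.0175
grip_force: 45.0
```

```bash
cat > kin.py <<'E'
import numpy as np
from scipy.optimize import least_squares
from scipy.spatial.transform import Rotation as Ro
# q2,q3,q5,r,z  (lateral offset .1127 removed)
S=[([1.026,.245,1.558,0,1.339,-.174],[.2355,.6058,.2054]),([.307,.099,1.631,0,1.411,-1.283],[.5308,.2866,.2555]),([.313,.275,1.774,0,1.097,-1.302],[.5241,.2878,.077])]
def fk(q,k):
    h,a1,L2,e,L3,L6,off=k
    Rz=lambda a:Ro.from_euler('z',a);Ry=lambda a:Ro.from_euler('y',a)
    A=Rz(q[0]);B=A*Ry(q[1]);C=B*Ry(q[2]);D=C*Rz(q[3])*Ry(q[4])
    w=np.array([0,0,h])+A.apply([a1,off,0])+B.apply([0,0,L2])+C.apply([e,0,L3])
    T=D*Rz(-np.pi/2 -q[5]+0) if 0 else D*Rz(q[5])
    return w+T.apply([0,0,L6]),T
E
python3 - <<'E'
from h import *; from kin import *
o=arm.get_obs();show(o);S.append((o["joint_pos"],o["position"]))
P=[];
for q,p in S:
    r=np.sqrt(p[0]**2+p[1]**2-.1127**2);P.append((q[1],q[1]+q[2],q[1]+q[2]+q[4],r,p[2]));print(np.round(P[-1],4))
P=np.array(P)
# all tool-down: r=a1+L2 s2+L3 s23 ; z=(h-L6)+L2 c2+L3 c23
n=len(P);A=np.zeros((2*n,4));b=np.r_[P[:,3],P[:,4]]
A[:n,0]=1;A[:n,1]=np.sin(P[:,0]);A[:n,2]=np.sin(P[:,1]);A[n:,3]=1;A[n:,1]=np.cos(P[:,0]);A[n:,2]=np.cos(P[:,1])
x,res,rk,sv=np.linalg.lstsq(A,b,rcond=None);print(x,rk,sv,np.round(A@x-b,4))
E
```

```text
t3.70 q [ 0.311  0.083  1.63  -0.     1.417 -1.302] p [0.5288 0.2882 0.2654] ax [[-0.999, -0.042, -0.01], [-0.042, 0.999, 0.003], [0.01, 0.003, -1.0]] F [ 0.7  0.4 -1.8] op 0.0175 g 45.0
[0.245  1.803  3.142  0.6401 0.2054]
[0.099  1.73   3.141  0.5926 0.2555]
[0.275  2.049  3.146  0.5872 0.077 ]
[0.0834 1.7136 3.1308 0.5916 0.2654]
[0.00512072 0.31894775 0.56509842 0.02793373] 4 [2.87790119 2.7689928  0.18962889 0.12001876] [-0.0077  0.002   0.0062 -0.0005  0.0019  0.0002 -0.0022  0.    ]
```

>>> move_arm(increments=[{"dx":0.035,"dy":-0.142,"dz":0.0,"rx":0,"ry":0,"rz":0.08},{"dx":0.035,"dy":-0.142,"dz":0.0,"rx":0,"ry":0,"rz":0.16},{"dx":0.035,"dy":-0.142,"dz":0.0,"rx":0,"ry":0,"rz":0.24},{"dx":0.035,"dy":-0.142,"dz":0.0,"rx":0,"ry":0,"rz":0.32},{"dx":0.035,"dy":-0.142,"dz":0.0,"rx":0,"ry":0,"rz":0.4},{"dx":0.035,"dy":-0.142,"dz":0.0,"rx":0,"ry":0,"rz":0.48},{"dx":0.035,"dy":-0.142,"dz":0.0,"rx":0,"ry":0,"rz":0.56},{"dx":0.035,"dy":-0.142,"dz":0.0,"rx":0,"ry":0,"rz":0.64},{"dx":0.035,"dy":-0.142,"dz":0.0,"rx":0,"ry":0,"rz":0.72},{"dx":0.035,"dy":-0.142,"dz":0.0,"rx":0,"ry":0,"rz":0.8},{"dx":0.035,"dy":-0.142,"dz":0.0,"rx":0,"ry":0,"rz":0.88},{"dx":0.035,"dy":-0.142,"dz":0.0,"rx":0,"ry":0,"rz":0.95},{"dx":0.035,"dy":-0.142,"dz":0.0,"rx":0,"ry":0,"rz":0.99},{"dx":0.035,"dy":-0.142,"dz":0.0,"rx":0,"ry":0,"rz":0.99},{"dx":0.035,"dy":-0.142,"dz":0.0,"rx":0,"ry":0,"rz":0.99}])

```text
t: 4.95
position: [0.4962, 0.1438, 0.2567]
orientation: [0.686, 0.728, -0.001, -0.001]
wrist_force: [0.1, 0.9, -1.5]
opening: 0.0175
grip_force: 45.0
```

>>> move_arm(increments=[{"dx":0,"dy":0,"dz":0.0,"rx":-0.08,"ry":0,"rz":0},{"dx":0,"dy":0,"dz":0.0,"rx":-0.16,"ry":0,"rz":0},{"dx":0,"dy":0,"dz":0.0,"rx":-0.24,"ry":0,"rz":0},{"dx":0,"dy":0,"dz":0.0,"rx":-0.32,"ry":0,"rz":0},{"dx":0,"dy":0,"dz":0.0,"rx":-0.4,"ry":0,"rz":0},{"dx":0,"dy":0,"dz":0.0,"rx":-0.48,"ry":0,"rz":0},{"dx":0,"dy":0,"dz":0.0,"rx":-0.55,"ry":0,"rz":0},{"dx":0,"dy":0,"dz":0.0,"rx":-0.58,"ry":0,"rz":0},{"dx":0,"dy":0,"dz":0.0,"rx":-0.58,"ry":0,"rz":0},{"dx":0,"dy":0,"dz":0.0,"rx":-0.58,"ry":0,"rz":0}])

```text
t: 5.78
position: [0.4964, 0.1439, 0.2575]
orientation: [0.616, 0.654, 0.319, 0.301]
wrist_force: [0.9, 0.4, -0.6]
opening: 0.0171
grip_force: 45.0
```

```bash
python3 - <<'E'
from h import *
show()
f=imaging.grab_frame("scene");cv2.imwrite("pics/s3.png",cv2.resize(f[60:340,100:420],(800,700))[:600])
E
```

```text
t5.78 q [ 0.066 -0.675  2.434 -0.014  0.475  0.017] p [0.4964 0.1439 0.2575] ax [[-0.059, 0.998, -0.001], [0.614, 0.037, 0.788], [0.787, 0.046, -0.615]] F [ 0.9  0.4 -0.6] op 0.0171 g 45.0
```

View pics/s3.png

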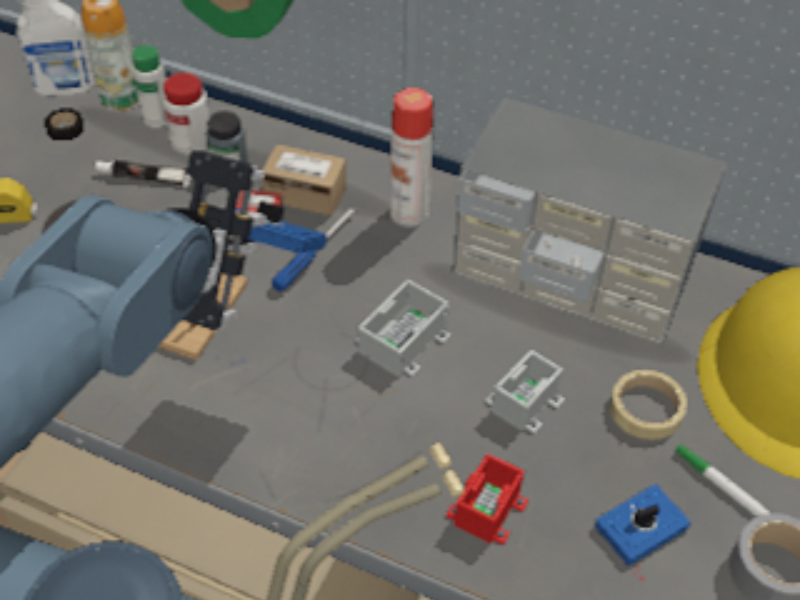

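The scene shows the cover gripped by its edge and tilted, wing up, over free bench. I'll yaw the tool towards +y so the elbow keeps its range.

>>> move_arm(increments=[{"dx":0,"dy":0,"dz":0,"rx":0,"ry":0.06,"rz":-0.047},{"dx":0,"dy":0,"dz":0,"rx":0,"ry":0.12,"rz":-0.094},{"dx":0,"dy":0,"dz":0,"rx":0,"ry":0.18,"rz":-0.14},{"dx":0,"dy":0,"dz":0,"rx":0,"ry":0.24,"rz":-0.187},{"dx":0,"dy":0,"dz":0,"rx":0,"ry":0.3,"rz":-0.234},{"dx":0,"dy":0,"dz":0,"rx":0,"ry":0.36,"rz":-0.281},{"dx":0,"dy":0,"dz":0,"rx":0,"ry":0.42,"rz":-0.328},{"dx":0,"dy":0,"dz":0,"rx":0,"ry":0.44,"rz":-0.343},{"dx":0,"dy":0,"dz":0,"rx":0,"ry":0.44,"rz":-0.343},{"dx":0,"dy":0,"dz":0,"rx":0,"ry":0.44,"rz":-0.343}])

```text
t: 6.67
position: [0.4989, 0.142, 0.2603]
orientation: [0.278, 0.854, 0.417, 0.139]
wrist_force: [0.5, 0.2, -2.2]
opening: 0.0172
grip_force: 45.0
```

```bash
python3 - <<'E'
from h import *
show()
# aim: azimuth 53deg, phi 36 deg, bottom 8 mm clear of the bench
ps,ph=np.radians(53),np.radians(36)
z=np.array([np.cos(ps)*np.cos(ph),np.sin(ps)*np.cos(ph),-np.sin(ph)]);x=np.array([-np.sin(ps),np.cos(ps),0]);R=np.c_[x,np.cross(z,x),z]
inc([.488,.143,.062*np.sin(ph)+.009*np.cos(ph)+.010],R);inc([.488,.143,.062*np.sin(ph)+.009*np.cos(ph)],R)
E
```

```text
t6.67 q [-0.407 -0.433  2.287  0.96   1.22  -1.67 ] p [0.4989 0.142  0.2603] ax [[-0.807, 0.591, -0.005], [0.359, 0.497, 0.79], [0.469, 0.635, -0.613]] F [ 0.5  0.2 -2.2] op 0.0172 g 45.0
d [ 0.0104 -0.1666  0.1222] r [-0.0203 -0.0049  0.0077]
d [ 0.0105 -0.1745  0.1284] r [-0.0203 -0.0049  0.0077]
```

>>> move_arm(increments=[{"dx":0.002,"dy":-0.03,"dz":0.022,"rx":-0.02,"ry":-0.005,"rz":0.008},{"dx":0.004,"dy":-0.06,"dz":0.044,"rx":-0.02,"ry":-0.005,"rz":0.008},{"dx":0.006,"dy":-0.09,"dz":0.066,"rx":-0.02,"ry":-0.005,"rz":0.008},{"dx":0.008,"dy":-0.12,"dz":0.088,"rx":-0.02,"ry":-0.005,"rz":0.008},{"dx":0.01,"dy":-0.145,"dz":0.106,"rx":-0.02,"ry":-0.005,"rz":0.008},{"dx":0.01,"dy":-0.16,"dz":0.117,"rx":-0.02,"ry":-0.005,"rz":0.008},{"dx":0.01,"dy":-0.167,"dz":0.122,"rx":-0.02,"ry":-0.005,"rz":0.008},{"dx":0.01,"dy":-0.17,"dz":0.125,"rx":-0.02,"ry":-0.005,"rz":0.008},{"dx":0.01,"dy":-0.172,"dz":0.1265,"rx":-0.02,"ry":-0.005,"rz":0.008},{"dx":0.01,"dy":-0.172,"dz":0.1265,"rx":-0.02,"ry":-0.005,"rz":0.008},{"dx":0.01,"dy":-0.172,"dz":0.1265,"rx":-0.02,"ry":-0.005,"rz":0.008}])

```text
t: 7.58
position: [0.4875, 0.1445, 0.0465]
orientation: [0.285, 0.844, 0.43, 0.145]
wrist_force: [-0.1, -0.1, -1.2]
opening: 0.0172
grip_force: 45.0
```

```bash
python3 - <<'E'
from h import *
show()
E
```

```text
t7.58 q [-0.427  0.057  2.397  1.28   0.967 -2.289] p [0.4875 0.1445 0.0465] ax [[-0.796, 0.605, 0.001], [0.357, 0.468, 0.809], [0.489, 0.644, -0.588]] F [-0.1 -0.1 -1.2] op 0.0172 g 45.0
```

>>> move_arm(increments=[{"dx":0,"dy":-0.0016,"dz":0.0012,"rx":0,"ry":0,"rz":0},{"dx":0,"dy":-0.0032,"dz":0.0024,"rx":0,"ry":0,"rz":0},{"dx":0,"dy":-0.004,"dz":0.003,"rx":0,"ry":0,"rz":0},{"dx":0,"dy":-0.004,"dz":0.003,"rx":0,"ry":0,"rz":0}])

```text
t: 7.92
position: [0.4889, 0.1451, 0.0449]
orientation: [0.283, 0.843, 0.434, 0.146]
wrist_force: [-11.5, -9.8, 22.5]
opening: 0.0169
grip_force: 45.0
```

>>> move_arm(increments=[{"dx":0,"dy":0.0,"dz":0.0,"rx":0,"ry":0,"rz":0},{"dx":0,"dy":0.0,"dz":0.0,"rx":0,"ry":0,"rz":0},{"dx":0,"dy":0.0,"dz":0.0,"rx":0,"ry":0,"rz":0},{"dx":0,"dy":0.0,"dz":0.0,"rx":0,"ry":0,"rz":0},{"dx":0,"dy":-0.003,"dz":-0.004,"rx":0,"ry":0,"rz":0},{"dx":0,"dy":-0.006,"dz":-0.008,"rx":0,"ry":0,"rz":0},{"dx":0,"dy":-0.009,"dz":-0.012,"rx":0,"ry":0,"rz":0},{"dx":0,"dy":-0.012,"dz":-0.016,"rx":0,"ry":0,"rz":0},{"dx":0,"dy":-0.013,"dz":-0.024,"rx":0,"ry":0,"rz":0},{"dx":0,"dy":-0.014,"dz":-0.04,"rx":0,"ry":0,"rz":0},{"dx":0,"dy":-0.014,"dz":-0.065,"rx":0,"ry":0,"rz":0},{"dx":0,"dy":-0.014,"dz":-0.09,"rx":0,"ry":0,"rz":0}], claw=0.5)

```text
t: 8.92
position: [0.436, 0.0804, 0.0824]
orientation: [0.285, 0.844, 0.431, 0.142]
wrist_force: [-0.1, -1.0, 0.3]
opening: 0.0466
grip_force: 0.0
```

```bash
python3 - <<'E'
from h import *
show()
# retreat pose: tool down, y-axis az 53, above
f=imaging.grab_frame("scene");s=f[130:280,130:330];cv2.imwrite("pics/s4.png",cv2.resize(s,(800,600)))
E
```

```text
t8.92 q [-0.687 -0.17   2.501  1.062  1.18  -2.235] p [0.436  0.0804 0.0824] ax [[-0.796, 0.605, 0.005], [0.359, 0.466, 0.808], [0.486, 0.646, -0.589]] F [-0.1 -1.   0.3] op 0.0466 g 0.0
```

View pics/s4.png

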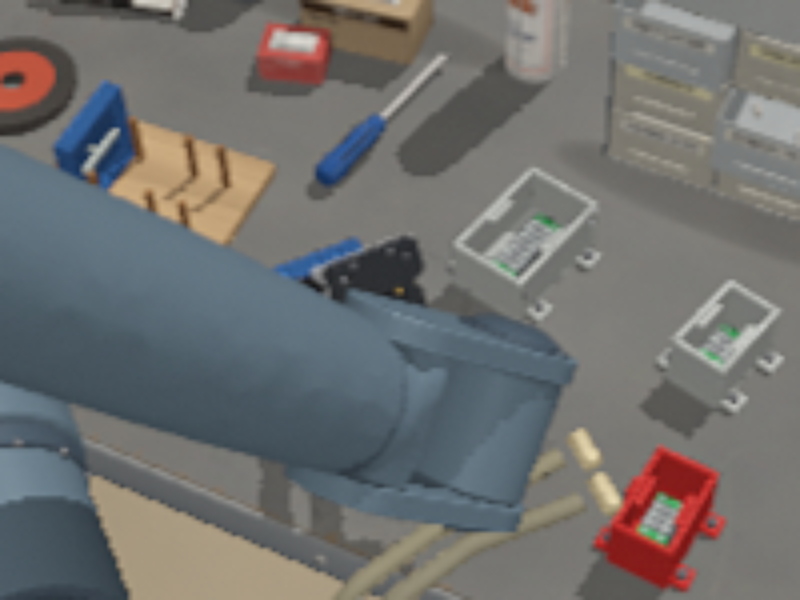

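>>> move_arm(increments=[{"dx":0,"dy":0.03,"dz":-0.022,"rx":0,"ry":0,"rz":0},{"dx":0,"dy":0.06,"dz":-0.045,"rx":0.06,"ry":0,"rz":0},{"dx":0,"dy":0.09,"dz":-0.066,"rx":0.13,"ry":0,"rz":0},{"dx":-0.01,"dy":0.12,"dz":-0.075,"rx":0.21,"ry":0,"rz":0},{"dx":-0.03,"dy":0.15,"dz":-0.07,"rx":0.29,"ry":0,"rz":0},{"dx":-0.05,"dy":0.175,"dz":-0.06,"rx":0.37,"ry":0,"rz":0},{"dx":-0.063,"dy":0.195,"dz":-0.052,"rx":0.45,"ry":0,"rz":0},{"dx":-0.063,"dy":0.195,"dz":-0.052,"rx":0.53,"ry":0,"rz":0},{"dx":-0.063,"dy":0.195,"dz":-0.052,"rx":0.6,"ry":0,"rz":0},{"dx":-0.063,"dy":0.195,"dz":-0.052,"rx":0.6,"ry":0,"rz":0},{"dx":-0.063,"dy":0.195,"dz":-0.052,"rx":0.6,"ry":0,"rz":0}])

```text
t: 9.88
position: [0.532, 0.101, 0.2694]
orientation: [0.318, 0.948, 0.001, -0.003]
wrist_force: [-1.0, 0.2, 0.1]
opening: 0.047
grip_force: 0.0
```

```bash
python3 - <<'E'
from h import *
show()
ci=imaging.camera_info("wrist");f=imaging.grab_frame("wrist");cv2.imwrite("w5.png",f)
cv2.imwrite("pics/w5.png",cv2.resize(f,(768,576)))
np.savez("w5.npz",R=ci["R"],t=ci["t"],intrinsics=ci["intrinsics"])
for l in ("cover_long","cover_long_wing","housing_long","housing_short"):
  for m in imaging.masks_of("wrist",l)[:2]: print(l,m["p"],m["rect"])
E
```

```text
t9.88 q [-0.023 -0.056  1.764  0.003  1.438 -0.946] p [0.532  0.101  0.2694] ax [[-0.797, 0.604, 0.005], [0.604, 0.797, -0.0], [-0.004, 0.003, -1.0]] F [-1.   0.2  0.1] op 0.0470 g 0.0
cover_long 0.86 [232.3, 79.6, 58.2, 83.5]
cover_long 0.6 [54.0, 258.6, 22.0, 32.8]
cover_long_wing 0.84 [255.7, 113.0, 15.3, 23.0]
housing_long 0.56 [198.7, 199.0, 76.8, 85.5]
housing_short 0.75 [50.3, 188.2, 60.0, 59.2]
housing_short 0.65 [124.6, 258.7, 35.7, 13.1]
```

View pics/w5.png

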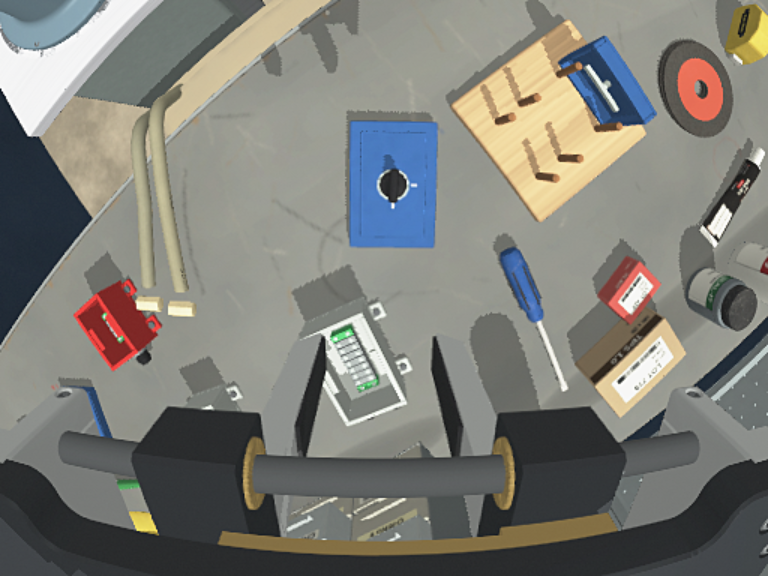

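The cover lies flat with its wing up at (393,185), its corners running from (350,121) to (435,247). The housing is partly hidden by a finger at (355,365).

```bash
cat >> h.py <<'E'
def flat(cam,f,ci,win,z=.018,zt=.041):
    "blue cover in window (u0,v0,u1,v1): centre, long-axis angle, wing centre+angle"
    u0,v0,u1,v1=win;W=np.zeros(f.shape[:2],bool);W[v0:v1,u0:u1]=1
    m=((f[...,0].astype(int)-f[...,2]>50)&(f[...,0]>90)&W).astype(np.uint8)
    c=max(cv2.findContours(m,0,1)[0],key=cv2.contourArea);h=cv2.convexHull(c)[:,0].astype(float)
    p=at_z(cam,h,z,ci)[:,:2];r=cv2.minAreaRect((p*1000).astype(np.float32));b=cv2.boxPoints(r)/1000
    e=b[1]-b[0] if np.linalg.norm(b[1]-b[0])>np.linalg.norm(b[2]-b[1]) else b[2]-b[1]
    print("cover c",np.round(b.mean(0),4),"size",np.round(r[1],1),"long az %.1f"%((np.degrees(np.arctan2(e[1],e[0]))+90)%180-90))
    fill=np.zeros_like(m);cv2.fillPoly(fill,[cv2.convexHull(c)],1)
    k=(fill>0)&(f.max(2)<50);v,u=np.nonzero(k);q=at_z(cam,np.c_[u,v],zt,ci)[:,:2]
    r=cv2.minAreaRect((q*1000).astype(np.float32));b=cv2.boxPoints(r)/1000
    e=b[1]-b[0] if np.linalg.norm(b[1]-b[0])>np.linalg.norm(b[2]-b[1]) else b[2]-b[1]
    print("dark c",np.round(q.mean(0),4),"box",np.round(b.mean(0),4),np.round(r[1],1),"az %.1f"%((np.degrees(np.arctan2(e[1],e[0]))+90)%180-90))
E
python3 - <<'E'
from h import *
f=cv2.imread("w5.png");ci=dict(np.load("w5.npz"));flat("wrist",f,ci,(225,75,300,172))
cv2.imwrite("pics/w5c.png",cv2.resize(f[75:170,225:300],(600,760),interpolation=cv2.INTER_CUBIC)[:600])
E
```

```text
cover c [0.492 0.149] size [ 83.3 123. ] long az -37.6
dark c [0.4894 0.1472] box [0.4913 0.149 ] [25.3 23.4] az 2.5
```

View pics/w5c.png

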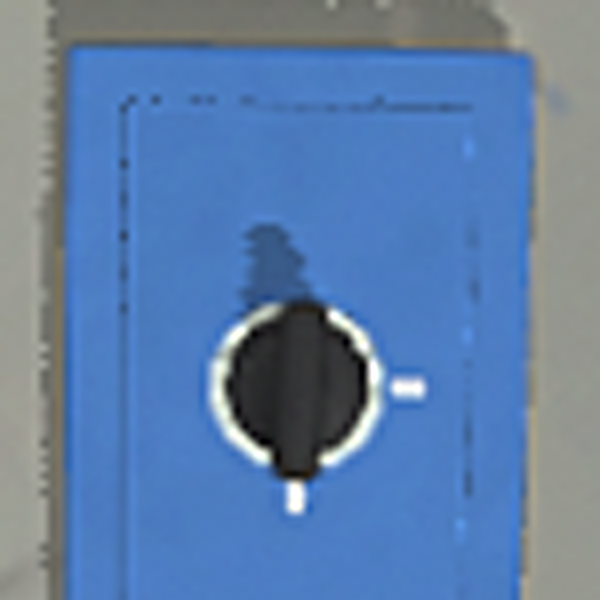

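The cover is at (0.492, 0.149) with its long axis at -37.6 deg, and its size checks out. The tab is nearly aligned with the cover (wing angle about 0.05). I'll grip the wing now.

>>> move_arm(increments=[{"dx":0.03,"dy":0.007,"dz":0.02,"rx":0,"ry":0,"rz":0.022},{"dx":0.061,"dy":0.014,"dz":0.05,"rx":0,"ry":0,"rz":0.022},{"dx":0.061,"dy":0.014,"dz":0.09,"rx":0,"ry":0,"rz":0.022},{"dx":0.061,"dy":0.014,"dz":0.13,"rx":0,"ry":0,"rz":0.022},{"dx":0.061,"dy":0.014,"dz":0.17,"rx":0,"ry":0,"rz":0.022},{"dx":0.061,"dy":0.014,"dz":0.2,"rx":0,"ry":0,"rz":0.022},{"dx":0.061,"dy":0.014,"dz":0.225,"rx":0,"ry":0,"rz":0.022},{"dx":0.061,"dy":0.014,"dz":0.237,"rx":0,"ry":0,"rz":0.022},{"dx":0.061,"dy":0.014,"dz":0.2415,"rx":0,"ry":0,"rz":0.022},{"dx":0.061,"dy":0.014,"dz":0.2415,"rx":0,"ry":0,"rz":0.022},{"dx":0.061,"dy":0.014,"dz":0.2415,"rx":0,"ry":0,"rz":0.022}])

```text
t: 11.05
position: [0.4924, 0.1482, 0.0305]
orientation: [0.336, 0.942, 0.001, -0.001]
wrist_force: [-0.4, 0.2, 0.0]
opening: 0.0469
grip_force: 0.0
```

>>> move_arm(increments=[{"dx":0,"dy":0,"dz":0,"rx":0,"ry":0,"rz":0},{"dx":0,"dy":0,"dz":0,"rx":0,"ry":0,"rz":0},{"dx":0,"dy":0,"dz":0,"rx":0,"ry":0,"rz":0},{"dx":0,"dy":0,"dz":0,"rx":0,"ry":0,"rz":0},{"dx":0,"dy":0,"dz":0,"rx":0,"ry":0,"rz":0},{"dx":0,"dy":0,"dz":0,"rx":0,"ry":0,"rz":0},{"dx":0,"dy":0,"dz":0,"rx":0,"ry":0,"rz":0}], claw=0, force=40)

```text
t: 11.63
position: [0.4912, 0.1485, 0.029]
orientation: [0.336, 0.942, 0.0, -0.002]
wrist_force: [-0.8, -0.2, 1.1]
opening: 0.0085
grip_force: 40.0
```

```bash
python3 -c "
from h import *
show()"
```

```text
t11.63 q [ 7.100e-02  1.710e-01  2.006e+00  2.000e-03  9.680e-01 -8.160e-01] p [0.4912 0.1485 0.029 ] ax [[-0.774, 0.633, 0.003], [0.633, 0.774, -0.001], [-0.003, 0.002, -1.0]] F [-0.8 -0.2  1.1] op 0.0085 g 40.0
```

>>> move_arm(increments=[{"dx":0,"dy":0,"dz":-0.02,"rx":0,"ry":0,"rz":0},{"dx":0,"dy":0,"dz":-0.05,"rx":0,"ry":0,"rz":0},{"dx":0,"dy":0,"dz":-0.09,"rx":0,"ry":0,"rz":0},{"dx":-0.02,"dy":-0.008,"dz":-0.12,"rx":0,"ry":0,"rz":0.05},{"dx":-0.05,"dy":-0.02,"dz":-0.15,"rx":0,"ry":0,"rz":0.1},{"dx":-0.08,"dy":-0.03,"dz":-0.17,"rx":0,"ry":0,"rz":0.16},{"dx":-0.115,"dy":-0.045,"dz":-0.19,"rx":0,"ry":0,"rz":0.22},{"dx":-0.15,"dy":-0.06,"dz":-0.21,"rx":0,"ry":0,"rz":0.28},{"dx":-0.185,"dy":-0.072,"dz":-0.22,"rx":0,"ry":0,"rz":0.34},{"dx":-0.22,"dy":-0.086,"dz":-0.22,"rx":0,"ry":0,"rz":0.4},{"dx":-0.25,"dy":-0.1,"dz":-0.22,"rx":0,"ry":0,"rz":0.45},{"dx":-0.276,"dy":-0.108,"dz":-0.22,"rx":0,"ry":0,"rz":0.45},{"dx":-0.276,"dy":-0.108,"dz":-0.22,"rx":0,"ry":0,"rz":0.45},{"dx":-0.276,"dy":-0.108,"dz":-0.22,"rx":0,"ry":0,"rz":0.45}])

```text
t: 12.8
position: [0.6369, -0.111, 0.2466]
orientation: [0.642, 0.767, -0.001, -0.003]
wrist_force: [0.0, 1.1, -2.1]
opening: 0.0087
grip_force: 40.0
```

```bash
python3 - <<'E'
from h import *
show()
ci=imaging.camera_info("wrist");f=imaging.grab_frame("wrist");cv2.imwrite("w6.png",f)
cv2.imwrite("pics/w6.png",cv2.resize(f,(768,576)))
np.savez("w6.npz",R=ci["R"],t=ci["t"],intrinsics=ci["intrinsics"])
for l in ("housing_long","housing_short"):
  for m in imaging.masks_of("wrist",l)[:2]: print(l,m["p"],m["rect"])
E
```

```text
t12.80 q [-0.348  0.211  1.523  0.     1.414 -0.525] p [ 0.6369 -0.111   0.2466] ax [[-0.176, 0.984, 0.004], [0.984, 0.176, -0.005], [-0.006, 0.003, -1.0]] F [ 0.   1.1 -2.1] op 0.0087 g 40.0
housing_long 0.69 [200.9, 38.3, 104.0, 86.5]
housing_long 0.68 [121.8, 289.8, 17.9, 8.8]
housing_short 0.84 [174.5, 189.1, 19.0, 34.0]
housing_short 0.69 [72.9, 167.0, 69.6, 58.2]
```

View pics/w6.png

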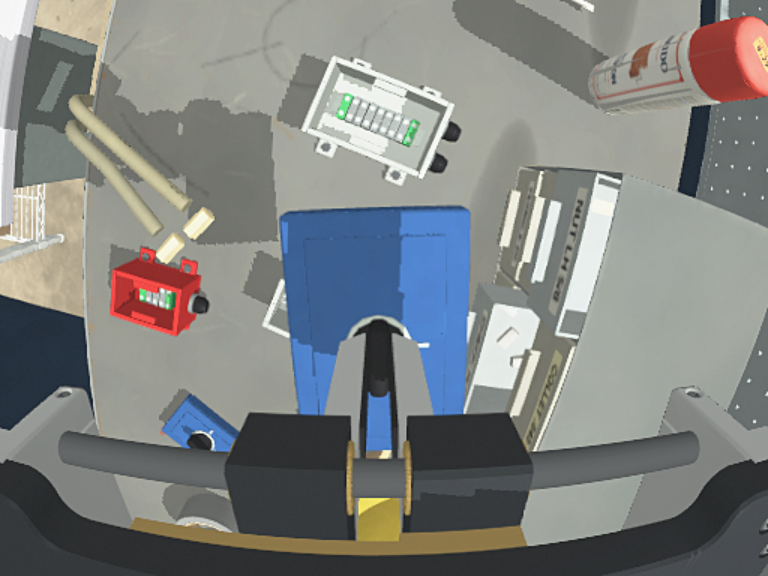

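The view shows the rim of the long housing at about (380,118), fully visible. The held cover's near end is at (285–470, 210). I'll fit both with edge scores.

```bash
cat >> h.py <<'E'
from scipy.optimize import minimize
def fitrect(cam,f,ci,x0,L,W,z,chan,sides="all",ins=.0015,out=.002,span=.015):
    "chan: float image, high on the rim/cover; maximise inside-outside contrast along the edges"
    s=np.linspace(-.46,.46,60)
    def pts(x,e):
        l,w=L/2+e,W/2+e;S={"+x":np.c_[l+0*s,s*W],"-x":np.c_[-l+0*s,s*W],"+y":np.c_[s*L,w+0*s],"-y":np.c_[s*L,-w+0*s]}
        p=np.vstack([S[k] for k in S if sides=="all" or k in sides]);c,n=np.cos(x[2]),np.sin(x[2])
        return np.c_[p@np.array([[c,n],[-n,c]])+x[:2],np.full(len(p),z)]
    def smp(x,e):
        uv=proj(cam,pts(x,e),ci).astype(np.float32);return cv2.remap(chan.astype(np.float32),uv[:,:1],uv[:,1:],cv2.INTER_LINEAR)[:,0]
    sc=lambda x:-np.mean(smp(x,-ins)-smp(x,out))
    best=min(((sc([x0[0]+a,x0[1]+b,x0[2]+g]),x0[0]+a,x0[1]+b,x0[2]+g) for a in np.arange(-span,span+.001,.0025) for b in np.arange(-span,span+.001,.0025) for g in np.radians(np.arange(-8,8.1,2))))
    r=minimize(sc,best[1:],method="Nelder-Mead",options=dict(initial_simplex=[np.array(best[1:])+d for d in ([0,0,0],[.002,0,0],[0,.002,0],[0,0,.03])]))
    print("fit",np.round(r.x[:2],4),"az %.2f"%np.degrees(r.x[2]),"score %.1f"%-r.fun);return r.x
E
python3 - <<'E'
from h import *
f=cv2.imread("w6.png").astype(float);ci=dict(np.load("w6.npz"));g=f.min(2);g=np.where(g>195,1.,0)*100;g=cv2.GaussianBlur(g,(3,3),.6)
for d in (0,.003): fitrect("wrist",f,ci,[.615+d,.007-d,np.radians(-14)],.110,.070,.052,g)
fitrect("wrist",f,ci,[.615,.007,np.radians(-14)],.110,.070,.052,f.min(2))
o=arm.get_obs();b=np.where(f[...,0]-f[...,2]>60,100.,0)
th=np.radians(10.1-88.3)
fitrect("wrist",f,ci,[*o["position"][:2],th+np.pi],.124,.084,o["position"][2]-.029+.018,b,sides=("+x","+y","-y"),span=.006) 
fitrect("wrist",f,ci,[*o["position"][:2],th+np.pi],.124,.084,o["position"][2]-.029+.018,b,sides=("-x","+y","-y"),span=.006)
E
```

```text
fit [0.6139 0.0079] az -12.38 score 80.8
fit [0.6139 0.0079] az -12.37 score 80.8
fit [0.6141 0.0078] az -12.20 score 103.3
fit [ 0.6368 -0.1103] az 101.76 score 89.4
fit [ 0.6357 -0.1052] az 101.91 score 58.1
```

>>> move_arm(increments=[{"dx":0.015,"dy":0,"dz":0,"rx":0,"ry":0,"rz":-0.08},{"dx":0.03,"dy":0,"dz":0,"rx":0,"ry":0,"rz":-0.16},{"dx":0.05,"dy":0,"dz":0.01,"rx":0,"ry":0,"rz":-0.24},{"dx":0.065,"dy":-0.001,"dz":0.02,"rx":0,"ry":0,"rz":-0.32},{"dx":0.08,"dy":-0.001,"dz":0.03,"rx":0,"ry":0,"rz":-0.4},{"dx":0.1,"dy":-0.001,"dz":0.05,"rx":0,"ry":0,"rz":-0.48},{"dx":0.115,"dy":-0.0015,"dz":0.07,"rx":0,"ry":0,"rz":-0.56},{"dx":0.1205,"dy":-0.0017,"dz":0.09,"rx":0,"ry":0,"rz":-0.64},{"dx":0.1205,"dy":-0.0017,"dz":0.11,"rx":0,"ry":0,"rz":-0.71},{"dx":0.1205,"dy":-0.0017,"dz":0.125,"rx":0,"ry":0,"rz":-0.733},{"dx":0.1205,"dy":-0.0017,"dz":0.125,"rx":0,"ry":0,"rz":-0.733},{"dx":0.1205,"dy":-0.0017,"dz":0.125,"rx":0,"ry":0,"rz":-0.733},{"dx":0.1205,"dy":-0.0017,"dz":0.125,"rx":0,"ry":0,"rz":-0.733}])

```text
t: 14.03
position: [0.6143, 0.0088, 0.1248]
orientation: [0.12, 0.993, 0.0, -0.001]
wrist_force: [-1.0, -0.1, -2.3]
opening: 0.0088
grip_force: 40.0
```

```bash
python3 - <<'E'
from h import *
show()
ps=np.radians(76.1);y=np.array([np.cos(ps),np.sin(ps),0]);z=np.array([0,0,-1.]);R=np.c_[np.cross(y,z),y,z]
inc([.614,.0075,.085],R)
E
```

```text
t14.03 q [-1.700e-01  2.460e-01  1.711e+00  1.000e-03  1.186e+00 -1.501e+00] p [0.6143 0.0088 0.1248] ax [[-0.971, 0.238, 0.001], [0.238, 0.971, 0.001], [-0.001, 0.001, -1.0]] F [-1.  -0.1 -2.3] op 0.0088 g 40.0
d [-0.0001 -0.0013  0.0398] r [ 0.0005 -0.0009  0.0014]
```

Descend towards the rim, then lower slowly.

>>> move_arm(increments=[{"dx":0,"dy":-0.0013,"dz":0.015,"rx":0,"ry":0,"rz":0},{"dx":0,"dy":-0.0013,"dz":0.03,"rx":0,"ry":0,"rz":0},{"dx":0,"dy":-0.0013,"dz":0.038,"rx":0,"ry":0,"rz":0},{"dx":0,"dy":-0.0013,"dz":0.042,"rx":0,"ry":0,"rz":0},{"dx":0,"dy":-0.0013,"dz":0.045,"rx":0,"ry":0,"rz":0},{"dx":0,"dy":-0.0013,"dz":0.047,"rx":0,"ry":0,"rz":0},{"dx":0,"dy":-0.0013,"dz":0.048,"rx":0,"ry":0,"rz":0}])

```text
t: 14.62
position: [0.6137, 0.0071, 0.0759]
orientation: [0.12, 0.993, 0.0, -0.001]
wrist_force: [0.3, -0.1, -1.7]
opening: 0.0084
grip_force: 40.0
```

>>> move_arm(increments=[{"dx":0,"dy":0,"dz":0.003,"rx":0,"ry":0,"rz":0},{"dx":0,"dy":0,"dz":0.006,"rx":0,"ry":0,"rz":0},{"dx":0,"dy":0,"dz":0.008,"rx":0,"ry":0,"rz":0},{"dx":0,"dy":0,"dz":0.009,"rx":0,"ry":0,"rz":0},{"dx":0,"dy":0,"dz":0.009,"rx":0,"ry":0,"rz":0}])

```text
t: 15.03
position: [0.6133, 0.0071, 0.0671]
orientation: [0.12, 0.993, 0.0, -0.002]
wrist_force: [-3.4, 0.3, 3.4]
opening: 0.0085
grip_force: 40.0
```

>>> move_arm(increments=[{"dx":0,"dy":0,"dz":0.001,"rx":0,"ry":0,"rz":0},{"dx":0,"dy":0,"dz":0.002,"rx":0,"ry":0,"rz":0},{"dx":0,"dy":0,"dz":0.002,"rx":0,"ry":0,"rz":0}])

```text
t: 15.28
position: [0.6135, 0.0071, 0.0669]
orientation: [0.12, 0.993, 0.0, -0.002]
wrist_force: [-8.2, 1.8, 14.6]
opening: 0.0084
grip_force: 40.0
```

>>> move_arm(increments=[{"dx":0,"dy":0,"dz":-0.001,"rx":0,"ry":0,"rz":0.07},{"dx":0,"dy":0,"dz":-0.001,"rx":0,"ry":0,"rz":0.14},{"dx":0,"dy":0,"dz":-0.001,"rx":0,"ry":0,"rz":0.21},{"dx":0,"dy":0,"dz":-0.001,"rx":0,"ry":0,"rz":0.28},{"dx":0,"dy":0,"dz":-0.001,"rx":0,"ry":0,"rz":0.35},{"dx":0,"dy":0,"dz":-0.001,"rx":0,"ry":0,"rz":0.42},{"dx":0,"dy":0,"dz":-0.001,"rx":0,"ry":0,"rz":0.49},{"dx":0,"dy":0,"dz":-0.001,"rx":0,"ry":0,"rz":0.56},{"dx":0,"dy":0,"dz":-0.001,"rx":0,"ry":0,"rz":0.63},{"dx":0,"dy":0,"dz":-0.001,"rx":0,"ry":0,"rz":0.7},{"dx":0,"dy":0,"dz":-0.001,"rx":0,"ry":0,"rz":0.77},{"dx":0,"dy":0,"dz":-0.001,"rx":0,"ry":0,"rz":0.84},{"dx":0,"dy":0,"dz":-0.001,"rx":0,"ry":0,"rz":0.9},{"dx":0,"dy":0,"dz":-0.001,"rx":0,"ry":0,"rz":0.95},{"dx":0,"dy":0,"dz":-0.001,"rx":0,"ry":0,"rz":0.98},{"dx":0,"dy":0,"dz":-0.001,"rx":0,"ry":0,"rz":1.0},{"dx":0,"dy":0,"dz":-0.001,"rx":0,"ry":0,"rz":1.0}])

```text
t: 16.7
position: [0.6145, 0.0074, 0.067]
orientation: [0.787, 0.617, 0.0, -0.001]
wrist_force: [-1.0, 1.0, 5.9]
opening: 0.0087
grip_force: 40.1
```

```bash
python3 - <<'E'
from h import *
o=arm.get_obs();show(o);print(np.round(o["moment"],2)); R=Ro.from_quat(o["orientation"]).as_matrix();print(np.degrees(np.arctan2(R[1,1],R[0,1])))
E
```

```text
t16.70 q [-0.173  0.321  1.737  0.002  1.084  0.067] p [0.6145 0.0074 0.067 ] ax [[0.238, 0.971, 0.001], [0.971, -0.238, -0.001], [-0.0, 0.001, -1.0]] F [-1.   1.   5.9] op 0.0087 g 40.1
[0.26 0.35 0.21]
-13.792786892590588
```

>>> move_arm(increments=[{"dx":0,"dy":0,"dz":0,"rx":0,"ry":0,"rz":0.02},{"dx":0,"dy":0,"dz":0,"rx":0,"ry":0,"rz":0.04},{"dx":0,"dy":0,"dz":0,"rx":0,"ry":0,"rz":0.04}])

```text
t: 16.95
position: [0.6145, 0.0074, 0.067]
orientation: [0.806, 0.593, 0.0, -0.001]
wrist_force: [-1.9, 1.1, 6.3]
opening: 0.009
grip_force: 40.8
```

```bash
python3 - <<'E'
from h import *
o=arm.get_obs();show(o);print(np.round(o["moment"],2)); R=Ro.from_quat(o["orientation"]).as_matrix();print(np.degrees(np.arctan2(R[1,1],R[0,1])))
E
```

```text
t16.95 q [-1.730e-01  3.210e-01  1.737e+00  1.000e-03  1.084e+00  1.290e-01] p [0.6145 0.0074 0.067 ] ax [[0.298, 0.955, 0.001], [0.955, -0.298, -0.001], [-0.0, 0.001, -1.0]] F [-1.9  1.1  6.3] op 0.0090 g 40.8
[0.32 0.31 0.58]
-17.32367032014658
```

>>> move_arm(increments=[{"dx":0,"dy":0,"dz":0,"rx":0,"ry":0,"rz":-0.03},{"dx":0,"dy":0,"dz":0,"rx":0,"ry":0,"rz":-0.03}])

```text
t: 17.12
position: [0.6145, 0.0074, 0.067]
orientation: [0.791, 0.612, 0.0, -0.001]
wrist_force: [-1.1, 1.4, 6.1]
opening: 0.0081
grip_force: 40.1
```

>>> move_arm(increments=[{"dx":0,"dy":0,"dz":0,"rx":0,"ry":0,"rz":0},{"dx":0,"dy":0,"dz":0,"rx":0,"ry":0,"rz":0},{"dx":0,"dy":0,"dz":0,"rx":0,"ry":0,"rz":0},{"dx":0,"dy":0,"dz":-0.02,"rx":0,"ry":0,"rz":0},{"dx":0,"dy":0,"dz":-0.06,"rx":0,"ry":0,"rz":0},{"dx":0,"dy":0,"dz":-0.1,"rx":0,"ry":0,"rz":-0.07},{"dx":-0.03,"dy":0.004,"dz":-0.13,"rx":0,"ry":0,"rz":-0.14},{"dx":-0.06,"dy":0.008,"dz":-0.16,"rx":0,"ry":0,"rz":-0.21},{"dx":-0.1,"dy":0.012,"dz":-0.18,"rx":0,"ry":0,"rz":-0.28},{"dx":-0.14,"dy":0.018,"dz":-0.19,"rx":0,"ry":0,"rz":-0.35},{"dx":-0.18,"dy":0.024,"dz":-0.19,"rx":0,"ry":0,"rz":-0.42},{"dx":-0.22,"dy":0.028,"dz":-0.19,"rx":0,"ry":0,"rz":-0.5},{"dx":-0.26,"dy":0.034,"dz":-0.19,"rx":0,"ry":0,"rz":-0.57},{"dx":-0.3,"dy":0.04,"dz":-0.19,"rx":0,"ry":0,"rz":-0.65},{"dx":-0.319,"dy":0.043,"dz":-0.19,"rx":0,"ry":0,"rz":-0.72},{"dx":-0.319,"dy":0.043,"dz":-0.19,"rx":0,"ry":0,"rz":-0.79},{"dx":-0.319,"dy":0.043,"dz":-0.19,"rx":0,"ry":0,"rz":-0.79},{"dx":-0.319,"dy":0.043,"dz":-0.19,"rx":0,"ry":0,"rz":-0.79}], claw=0.5)

```text
t: 18.62
position: [0.5745, -0.3127, 0.2545]
orientation: [0.29, 0.957, 0.0, -0.002]
wrist_force: [0.1, 0.3, 0.4]
opening: 0.0472
grip_force: 0.0
```

```bash
python3 - <<'E'
from h import *
show()
ci=imaging.camera_info("wrist");f=imaging.grab_frame("wrist");cv2.imwrite("w7.png",f)
np.savez("w7.npz",R=ci["R"],t=ci["t"],intrinsics=ci["intrinsics"])
for l in ("cover_short","cover_short_wing","housing_short","cover_long"):
  for m in imaging.masks_of("wrist",l)[:2]: print(l,m["p"],m["rect"])
u,v=proj("wrist",[.468,-.365,.018],ci)[0];print(u,v);W=[int(u-45),int(v-45),int(u+45),int(v+45)];W=[max(0,w) for w in W]
flat("wrist",f,ci,W)
g=np.where(f.min(2)>195,100.,0);g=cv2.GaussianBlur(g,(3,3),.6)
x=fitrect("wrist",f,ci,[.588,-.172,np.radians(-14)],.080,.050,.052,g)
fitrect("wrist",f,ci,[.588,-.172,np.radians(-14)],.080,.050,.052,f.min(2).astype(float))
fitrect("wrist",f,ci,[.468,-.365,np.radians(-34)],.094,.064,.018,np.where(f[...,0].astype(float)-f[...,2]>60,100.,0))
h=proj("wrist",[*x[:2],.052],ci)[0].astype(int)
a=f[W[1]:W[3],W[0]:W[2]];hh=f[max(0,h[1]-45):h[1]+45,max(0,h[0]-45):h[0]+45];print(h)
cv2.imwrite("pics/w7.png",np.hstack([cv2.resize(a,(400,400),interpolation=2),cv2.resize(hh,(400,400),interpolation=2)]))
E
```

```text
t18.62 q [-6.710e-01  2.220e-01  1.495e+00 -1.000e-03  1.428e+00 -1.653e+00] p [ 0.5745 -0.3127  0.2545] ax [[-0.831, 0.556, 0.004], [0.556, 0.831, -0.0], [-0.004, 0.002, -1.0]] F [0.1 0.3 0.4] op 0.0472 g 0.0
cover_short 0.78 [157.4, 94.6, 45.9, 66.2]
cover_short 0.61 [412.0, 36.1, 65.2, 89.8]
cover_short_wing 0.67 [411.1, 34.5, 65.1, 89.8]
cover_short_wing 0.58 [164.8, 117.9, 23.7, 23.8]
housing_short 0.92 [226.9, 0.0, 71.8, 62.1]
housing_short 0.66 [301.8, 92.8, 60.9, 67.2]
cover_long 0.16 [302.7, 92.1, 65.6, 69.2]
179.63985223765314 125.23118995302106
cover c [ 0.4715 -0.3676] size [65.9 93.7] long az -33.3
dark c [ 0.4718 -0.3653] box [ 0.4728 -0.3663] [22.7 28.8] az -75.5
fit [ 0.586  -0.1782] az -15.04 score 87.7
fit [ 0.5859 -0.1782] az -15.22 score 119.7
fit [ 0.4715 -0.3675] az -32.96 score 98.2
[341 123]
```

View pics/w7.png

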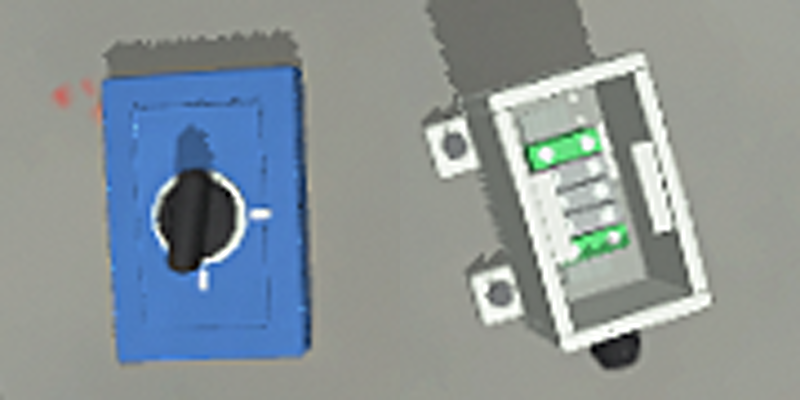

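The left crop shows the short cover with its tab about 11 deg clockwise of the mark. The right crop shows the short housing rim, fully visible. I'll grip the wing at yaw 47 deg.

>>> move_arm(increments=[{"dx":0.018,"dy":-0.034,"dz":0.01,"rx":0,"ry":0,"rz":0.05},{"dx":0.036,"dy":-0.067,"dz":0.03,"rx":0,"ry":0,"rz":0.1},{"dx":0.055,"dy":-0.1023,"dz":0.05,"rx":0,"ry":0,"rz":0.1},{"dx":0.055,"dy":-0.1023,"dz":0.09,"rx":0,"ry":0,"rz":0.1},{"dx":0.055,"dy":-0.1023,"dz":0.13,"rx":0,"ry":0,"rz":0.1},{"dx":0.055,"dy":-0.1023,"dz":0.165,"rx":0,"ry":0,"rz":0.1},{"dx":0.055,"dy":-0.1023,"dz":0.195,"rx":0,"ry":0,"rz":0.1},{"dx":0.055,"dy":-0.1023,"dz":0.215,"rx":0,"ry":0,"rz":0.1},{"dx":0.055,"dy":-0.1023,"dz":0.225,"rx":0,"ry":0,"rz":0.1},{"dx":0.055,"dy":-0.1023,"dz":0.226,"rx":0,"ry":0,"rz":0.1},{"dx":0.055,"dy":-0.1023,"dz":0.226,"rx":0,"ry":0,"rz":0.1}])

```text
t: 19.78
position: [0.472, -0.3672, 0.0298]
orientation: [0.363, 0.932, -0.0, -0.002]
wrist_force: [0.4, 0.1, -0.3]
opening: 0.0471
grip_force: 0.0
```

>>> move_arm(increments=[{"dx":0,"dy":0,"dz":0,"rx":0,"ry":0,"rz":0},{"dx":0,"dy":0,"dz":0,"rx":0,"ry":0,"rz":0},{"dx":0,"dy":0,"dz":0,"rx":0,"ry":0,"rz":0},{"dx":0,"dy":0,"dz":0,"rx":0,"ry":0,"rz":0},{"dx":0,"dy":0,"dz":0,"rx":0,"ry":0,"rz":0},{"dx":0,"dy":0,"dz":0,"rx":0,"ry":0,"rz":0},{"dx":0,"dy":0,"dz":0,"rx":0,"ry":0,"rz":0}], claw=0, force=40)

```text
t: 20.37
position: [0.4715, -0.3676, 0.0297]
orientation: [0.363, 0.932, -0.0, -0.002]
wrist_force: [-0.6, -0.5, 2.5]
opening: 0.0086
grip_force: 40.0
```

```bash
python3 - <<'E'
from h import *
show()
E
```

```text
t20.37 q [-0.851  0.345  1.788 -0.002  1.012 -1.677] p [ 0.4715 -0.3676  0.0297] ax [[-0.736, 0.676, 0.003], [0.676, 0.736, -0.002], [-0.003, 0.001, -1.0]] F [-0.6 -0.5  2.5] op 0.0086 g 40.0
```

>>> move_arm(increments=[{"dx":0,"dy":0,"dz":-0.02,"rx":0,"ry":0,"rz":0},{"dx":0,"dy":0,"dz":-0.05,"rx":0,"ry":0,"rz":0},{"dx":0,"dy":0.0,"dz":-0.09,"rx":0,"ry":0,"rz":0},{"dx":0,"dy":0.0,"dz":-0.13,"rx":0,"ry":0,"rz":0},{"dx":0,"dy":0.02,"dz":-0.16,"rx":0,"ry":0,"rz":0},{"dx":0,"dy":0.05,"dz":-0.18,"rx":0,"ry":0,"rz":0},{"dx":0,"dy":0.06,"dz":-0.2,"rx":0,"ry":0,"rz":0},{"dx":0,"dy":0.06,"dz":-0.2,"rx":0,"ry":0,"rz":0},{"dx":0,"dy":0.06,"dz":-0.2,"rx":0,"ry":0,"rz":0}])

```text
t: 21.12
position: [0.513, -0.3232, 0.2293]
orientation: [0.362, 0.932, -0.0, -0.001]
wrist_force: [0.2, 0.0, -3.1]
opening: 0.0085
grip_force: 40.0
```

```bash
python3 - <<'E'
from h import *
o=arm.get_obs();show(o);p=o["position"]
ci=imaging.camera_info("wrist");f=imaging.grab_frame("wrist").astype(float);cv2.imwrite("w8.png",f)
np.savez("w8.npz",R=ci["R"],t=ci["t"],intrinsics=ci["intrinsics"])
b=np.where(f[...,0]-f[...,2]>60,100.,0);g=cv2.GaussianBlur(np.where(f.min(2)>195,100.,0),(3,3),.6)
for w in (147,137): fitrect("wrist",f,ci,[*p[:2],np.radians(w)],.094,.064,p[2]-.0297+.018,b,sides=("+x","+y","-y"),span=.006)
fitrect("wrist",f,ci,[.586,-.178,np.radians(-15)],.080,.050,.052,g)
fitrect("wrist",f,ci,[.586,-.178,np.radians(-15)],.080,.050,.052,f.min(2))
print("yaz",np.degrees(np.arctan2(*Ro.from_quat(o["orientation"]).as_matrix()[[1,0],1])))
E
```

```text
t21.12 q [-0.748  0.127  1.649 -0.002  1.368 -1.577] p [ 0.513  -0.3232  0.2293] ax [[-0.737, 0.676, 0.002], [0.676, 0.737, -0.002], [-0.003, 0.0, -1.0]] F [ 0.2  0.  -3.1] op 0.0085 g 40.0
fit [ 0.5124 -0.3224] az 146.66 score 93.7
fit [ 0.5124 -0.3224] az 146.69 score 93.7
fit [ 0.586  -0.1783] az -14.84 score 88.6
fit [ 0.586  -0.1782] az -14.89 score 117.4
yaz 47.499107065294794[ WARN:0@1.387] global loadsave.cpp:1063 imwrite_ Unsupported depth image for selected encoder is fallbacked to CV_8U.
```

>>> move_arm(increments=[{"dx":0.01,"dy":0.035,"dz":0,"rx":0,"ry":0,"rz":-0.05},{"dx":0.02,"dy":0.07,"dz":0.01,"rx":0,"ry":0,"rz":-0.1},{"dx":0.03,"dy":0.105,"dz":0.02,"rx":0,"ry":0,"rz":-0.16},{"dx":0.04,"dy":0.14,"dz":0.04,"rx":0,"ry":0,"rz":-0.204},{"dx":0.0436,"dy":0.156,"dz":0.07,"rx":0,"ry":0,"rz":-0.204},{"dx":0.0436,"dy":0.156,"dz":0.1,"rx":0,"ry":0,"rz":-0.204},{"dx":0.0436,"dy":0.156,"dz":0.115,"rx":0,"ry":0,"rz":-0.204},{"dx":0.0436,"dy":0.156,"dz":0.115,"rx":0,"ry":0,"rz":-0.204},{"dx":0.0436,"dy":0.156,"dz":0.115,"rx":0,"ry":0,"rz":-0.204}])

```text
t: 21.92
position: [0.5838, -0.1787, 0.1114]
orientation: [0.21, 0.978, 0.001, -0.004]
wrist_force: [0.3, -0.2, -1.6]
opening: 0.0086
grip_force: 40.0
```

```bash
python3 - <<'E'
from h import *
show()
ps=np.radians(65.9);y=np.array([np.cos(ps),np.sin(ps),0]);z=np.array([0,0,-1.]);R=np.c_[np.cross(y,z),y,z]
inc([.5864,-.1787,.0767],R)
E
```

```text
t21.92 q [-0.482  0.259  1.723 -0.     1.169 -1.629] p [ 0.5838 -0.1787  0.1114] ax [[-0.912, 0.411, 0.009], [0.411, 0.912, 0.0], [-0.008, 0.004, -1.0]] F [ 0.3 -0.2 -1.6] op 0.0086 g 40.0
d [-0.0027  0.0011  0.0346] r [ 0.0001 -0.0057 -0.0019]
```

>>> move_arm(increments=[{"dx":0,"dy":0,"dz":0.01,"rx":0,"ry":0,"rz":0},{"dx":0,"dy":0,"dz":0.015,"rx":0,"ry":0,"rz":0},{"dx":0,"dy":0,"dz":0.015,"rx":0,"ry":0,"rz":0},{"dx":0,"dy":0,"dz":0.015,"rx":0,"ry":0,"rz":0}])

```text
t: 22.25
position: [0.5857, -0.179, 0.0994]
orientation: [0.21, 0.978, 0.0, -0.002]
wrist_force: [-0.3, 0.3, -1.8]
opening: 0.0085
grip_force: 40.0
```

```bash
python3 - <<'E'
from h import *
show()
ps=np.radians(65.9);y=np.array([np.cos(ps),np.sin(ps),0]);z=np.array([0,0,-1.]);R=np.c_[np.cross(y,z),y,z]
inc([.5864,-.1787,.0767],R)
E
```

```text
t22.25 q [-0.481  0.275  1.727 -0.     1.142 -1.629] p [ 0.5857 -0.179   0.0994] ax [[-0.912, 0.41, 0.003], [0.41, 0.912, -0.0], [-0.003, 0.001, -1.0]] F [-0.3  0.3 -1.8] op 0.0085 g 40.0
d [-0.0005  0.0006  0.0227] r [-0.0001 -0.0021 -0.0015]
```

>>> move_arm(increments=[{"dx":0,"dy":0.0003,"dz":0.01,"rx":0,"ry":0,"rz":0},{"dx":0,"dy":0.0003,"dz":0.016,"rx":0,"ry":0,"rz":0},{"dx":0,"dy":0.0003,"dz":0.02,"rx":0,"ry":0,"rz":0},{"dx":0,"dy":0.0003,"dz":0.022,"rx":0,"ry":0,"rz":0},{"dx":0,"dy":0.0003,"dz":0.024,"rx":0,"ry":0,"rz":0},{"dx":0,"dy":0.0003,"dz":0.024,"rx":0,"ry":0,"rz":0}])

```text
t: 22.75
position: [0.5855, -0.1782, 0.0746]
orientation: [0.21, 0.978, 0.0, -0.002]
wrist_force: [-0.3, 0.4, -1.7]
opening: 0.0084
grip_force: 40.0
```

>>> move_arm(increments=[{"dx":0,"dy":0,"dz":0.003,"rx":0,"ry":0,"rz":0},{"dx":0,"dy":0,"dz":0.005,"rx":0,"ry":0,"rz":0},{"dx":0,"dy":0,"dz":0.007,"rx":0,"ry":0,"rz":0},{"dx":0,"dy":0,"dz":0.0085,"rx":0,"ry":0,"rz":0},{"dx":0,"dy":0,"dz":0.0085,"rx":0,"ry":0,"rz":0},{"dx":0,"dy":0,"dz":0.0085,"rx":0,"ry":0,"rz":0}])

```text
t: 23.25
position: [0.586, -0.1784, 0.0676]
orientation: [0.21, 0.978, 0.0, -0.002]
wrist_force: [-3.4, 1.6, 6.2]
opening: 0.0088
grip_force: 40.0
```

>>> move_arm(increments=[{"dx":0,"dy":0,"dz":0,"rx":0,"ry":0,"rz":0.07},{"dx":0,"dy":0,"dz":0,"rx":0,"ry":0,"rz":0.14},{"dx":0,"dy":0,"dz":0,"rx":0,"ry":0,"rz":0.21},{"dx":0,"dy":0,"dz":0,"rx":0,"ry":0,"rz":0.28},{"dx":0,"dy":0,"dz":0,"rx":0,"ry":0,"rz":0.35},{"dx":0,"dy":0,"dz":0,"rx":0,"ry":0,"rz":0.42},{"dx":0,"dy":0,"dz":0,"rx":0,"ry":0,"rz":0.49},{"dx":0,"dy":0,"dz":0,"rx":0,"ry":0,"rz":0.56},{"dx":0,"dy":0,"dz":0,"rx":0,"ry":0,"rz":0.63},{"dx":0,"dy":0,"dz":0,"rx":0,"ry":0,"rz":0.7},{"dx":0,"dy":0,"dz":0,"rx":0,"ry":0,"rz":0.77},{"dx":0,"dy":0,"dz":0,"rx":0,"ry":0,"rz":0.83},{"dx":0,"dy":0,"dz":0,"rx":0,"ry":0,"rz":0.88},{"dx":0,"dy":0,"dz":0,"rx":0,"ry":0,"rz":0.92},{"dx":0,"dy":0,"dz":0,"rx":0,"ry":0,"rz":0.95},{"dx":0,"dy":0,"dz":0,"rx":0,"ry":0,"rz":0.95},{"dx":0,"dy":0,"dz":0,"rx":0,"ry":0,"rz":0.95}])

```text
t: 24.67
position: [0.5866, -0.1786, 0.0676]
orientation: [0.817, 0.576, -0.0, -0.001]
wrist_force: [-0.7, 1.5, 5.1]
opening: 0.0084
grip_force: 40.2
```

```bash
python3 - <<'E'
from h import *
o=arm.get_obs();show(o);print(np.round(o["moment"],2)); R=Ro.from_quat(o["orientation"]).as_matrix();print(np.degrees(np.arctan2(R[1,1],R[0,1])))
E
```

```text
t24.67 q [-0.48   0.318  1.739 -0.     1.086 -0.138] p [ 0.5866 -0.1786  0.0676] ax [[0.335, 0.942, 0.0], [0.942, -0.335, -0.001], [-0.001, 0.0, -1.0]] F [-0.7  1.5  5.1] op 0.0084 g 40.2
[0.13 0.09 0.31]
-19.596153115886324
```

>>> move_arm(increments=[{"dx":0,"dy":0,"dz":0,"rx":0,"ry":0,"rz":0.02},{"dx":0,"dy":0,"dz":0,"rx":0,"ry":0,"rz":0.04},{"dx":0,"dy":0,"dz":0,"rx":0,"ry":0,"rz":0.04}])

```text
t: 24.92
position: [0.5866, -0.1786, 0.0676]
orientation: [0.835, 0.55, -0.001, -0.001]
wrist_force: [-1.5, 1.1, 5.4]
opening: 0.0089
grip_force: 41.4
```

```bash
python3 - <<'E'
from h import *
o=arm.get_obs();show(o);print(np.round(o["moment"],2))
E
```

```text
t24.92 q [-0.48   0.318  1.739 -0.     1.086 -0.075] p [ 0.5866 -0.1786  0.0676] ax [[0.394, 0.919, -0.0], [0.919, -0.394, -0.001], [-0.001, 0.0, -1.0]] F [-1.5  1.1  5.4] op 0.0089 g 41.4
[0.15 0.11 0.66]
```

>>> move_arm(increments=[{"dx":0,"dy":0,"dz":0,"rx":0,"ry":0,"rz":-0.04},{"dx":0,"dy":0,"dz":0,"rx":0,"ry":0,"rz":-0.04}])

```text
t: 25.08
position: [0.5866, -0.1786, 0.0676]
orientation: [0.817, 0.577, -0.0, -0.001]
wrist_force: [-0.7, 0.9, 6.0]
opening: 0.0084
grip_force: 40.2
```

>>> move_arm(increments=[{"dx":0,"dy":0,"dz":0,"rx":0,"ry":0,"rz":0},{"dx":0,"dy":0,"dz":0,"rx":0,"ry":0,"rz":0},{"dx":0,"dy":0,"dz":0,"rx":0,"ry":0,"rz":0},{"dx":0,"dy":0,"dz":-0.02,"rx":0,"ry":0,"rz":0},{"dx":0,"dy":0,"dz":-0.06,"rx":0,"ry":0,"rz":0},{"dx":0,"dy":0,"dz":-0.1,"rx":0,"ry":0,"rz":0},{"dx":-0.03,"dy":-0.02,"dz":-0.14,"rx":0,"ry":0,"rz":0},{"dx":-0.06,"dy":-0.04,"dz":-0.17,"rx":0,"ry":0,"rz":0},{"dx":-0.09,"dy":-0.06,"dz":-0.19,"rx":0,"ry":0,"rz":0},{"dx":-0.09,"dy":-0.06,"dz":-0.2,"rx":0,"ry":0,"rz":0},{"dx":-0.09,"dy":-0.06,"dz":-0.2,"rx":0,"ry":0,"rz":0}], claw=0.5)

```text
t: 26.0
position: [0.4995, -0.2459, 0.2715]
orientation: [0.819, 0.574, 0.0, 0.002]
wrist_force: [-0.8, -1.2, 0.4]
opening: 0.0472
grip_force: 0.0
```

```bash
python3 - <<'E'
from h import *
show()
ci=imaging.camera_info("wrist");f=imaging.grab_frame("wrist")
b=np.where(f[...,0].astype(float)-f[...,2]>60,100.,0)
x1=fitrect("wrist",f,ci,[.614,.0078,np.radians(-12.3)],.124,.084,.056,b)
x2=fitrect("wrist",f,ci,[.586,-.1785,np.radians(-14.9)],.094,.064,.056,b)
for x in (x1,x2):
    # tab direction: darkness along radial bars at tab-top height
    best=[]
    for a in np.radians(np.arange(-90,90,3)):
        s=np.linspace(-.0145,.0145,25);p=np.c_[x[0]+s*np.cos(a),x[1]+s*np.sin(a),np.full(25,.077)]
        uv=proj("wrist",p,ci).astype(np.float32);best.append((float(cv2.remap(f.max(2).astype(np.float32),uv[:,:1],uv[:,1:],1).mean()),round(np.degrees(a))))
    print(sorted(best)[:4],"expect",round(np.degrees(x[2])+90,1))
E
```

```text
t26.00 q [-6.600e-01 -2.600e-02  1.731e+00 -1.000e-03  1.432e+00 -3.130e-01] p [ 0.4995 -0.2459  0.2715] ax [[0.34, 0.94, -0.003], [0.94, -0.34, 0.004], [0.003, -0.004, -1.0]] F [-0.8 -1.2  0.4] op 0.0472 g 0.0
fit [0.6118 0.0023] az -18.54 score 6.5
fit [ 0.5863 -0.1786] az -17.85 score 97.9
[(0.0, -90), (0.0, -87), (0.0, -84), (0.0, -81)] expect 71.5
[(58.51027297973633, 57), (59.43503952026367, 84), (59.64640808105469, 87), (59.823360443115234, 60)] expect 72.1
```

```bash
python3 - <<'E'
from h import *
f=imaging.grab_frame("scene").astype(float);b=np.where(f[...,0]-f[...,2]>50,100.,0);ci=imaging.camera_info("scene")
fitrect("scene",f,ci,[.614,.0078,np.radians(-14)],.124,.084,.056,b,span=.006)
f=imaging.grab_frame("top").astype(float);b=np.where(f[...,0]-f[...,2]>50,100.,0);ci=imaging.camera_info("top")
fitrect("top",f,ci,[.614,.0078,np.radians(-14)],.124,.084,.056,b,span=.006)
for l in ("screwdriver","masking_tape","cover_spare"):
  for m in imaging.masks_of("top",l)[:1]: print(l,m["p"],m["rect"])
print(arm.hand_in())
E
```

```text
fit [0.6113 0.0028] az -13.08 score 38.5
fit [0.6124 0.0077] az -13.84 score 77.7
screwdriver 0.55 [203.0, 126.4, 16.9, 58.7]
masking_tape 0.8 [356.5, 164.4, 30.2, 27.3]
cover_spare 0.84 [139.4, 196.2, 16.3, 27.4]
the job is handed in; nothing more can be done
None
```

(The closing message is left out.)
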